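# Set up the flask station: spill tray, hook-on holder, flasks

### The arm

A 6-joint arm with a two-finger parallel gripper is mounted at the origin on the work surface. World frame = base frame: x ahead of the robot, y to its left, z up, the work surface at z = 0. Lengths are in m, angles in rad, forces in N, time in s.
With the tool pointing down it reaches from about 0.425 to 0.925 m from the base axis. Payload 12.5 kg.
Tool frame: the origin (TCP) lies on the centre line of the jaws, within the pads' length; the fingertips stand 22 mm ahead of it and the grasp point (between the pads) lies 3 mm ahead of it; z points along the fingers, x is the direction in which the jaws open and shut, and the axes are right-handed (so a half turn about z gives the same grasp; the last joint's range is limited). The gripper opens to 85 mm and grips with 20 to 120 N. Pads are 22 mm wide; open, the fingers measure 114 mm over their backs; the gripper's body (76 mm by 85 mm) begins 54 mm behind the grasp point. The pads swing forward as they close: fully open they stand 13 mm farther back than shut.
Start: joints at [-1.252, 0.491, 1.559, -0, 1.092, -0.106], TCP at [0.258, -0.569, 0.253] pointing down, gripper open.
Joint ranges: [-3.1, 3.1], [-0.84, 2.19], [0.05, 2.79], [-1.13, 4.28], [0.06, 2.93], [-2.69, 2.69]. Speed limits (rad/s): [2.22, 2.22, 2.79, 3.14, 3.14, 3.14].

### API

Orientations are given as a unit quaternion [x, y, z, w].
In Python, from plant import r gives the robot as it stands.
- The arm moves only by the tool jog_arm, never from a script. Its argument "motion" is text: rows parted by semicolons, each of 7 numbers parted by spaces: the shift along the tool's x, y, z in cm, then the turn, a rotation vector about the tool's x, y, z in degrees, then the finger opening in cm, from 0 to 8.54. A call has 1 to 20 rows; each row shifts and turns the pose as measured when the row begins, along the tool's axes as they then stand; what a row does not reach is not made up. A row lasts 1/12 s, in which the tool goes at most 41.7 mm and 7.16 degrees, less where a joint would pass 70% of its speed; a pose out of reach is approached as far as the arm can. A call is refused whole if a number of a shift passes 4.17 or a number of a turn 7.16, either way. A call with a gripper value outside its range is refused whole. The fingers move at their own pace and stop on an object; "newtons" is the grip in N (left out, the last holds). Time passes only in rows, so rows that do not move let the fingers close. It gives the time, the measured TCP pose, the force and the opening at its end, in the units of the state.
- r.get_state(): the state, without advancing time (a new reading comes with each control period).
- r.get_image(name): name is "scene" or "top" or "wrist"; returns a dict with "img" (420x560x3 uint8, red, green, blue), "range_z" (420x560 float32, m along the optical axis (not along the pixel's ray), 0 where there is no reading), "camera_matrix" (3x3 intrinsics, pixels), "k1" (the pictures are not rectified: a ray, as slopes to the right and down, at radius r is drawn at 1 + k1 r^2 times it, then the intrinsics apply), "origin" and "rotation" of the camera in the world; the wrist camera has in their place "tool_from_camera" (4x4, takes a point from camera to tool coordinates, whose origin is the TCP and whose axes are the tool frame's). Camera axes: x right, y down, z forward; pixel columns grow to the right and rows downward; lengths in m; the calibration is good to about 2 mm. A picture is of the moment at which its call begins: read the wrist's pose just before it.
- r.close_job(): hands the job in, once; it reports no verdict.
The state is a dict: "time": time; "joint_pos": joint angles; "joint_vel": joint speeds; "tau": joint torques, N m; "eef_pos": TCP position; "tool_rot": TCP orientation; "wrist_force": force on the tool from outside, world axes, zero at the start; "ft_torque": the same for the moment, N m; "width": finger opening in m.
Only numpy, scipy, OpenCV 4.12 (cv2) and the standard library are available. Lean on these libraries where they do the work, as an engineer would, in place of code of your own. Each camera call takes 0.05 s, during which the arm holds its last target.

### The job

Set up the flask station on the lab bench: slide the yellow spill tray all the way in under the grate until it meets the back stop, then hook the orange flask holder into the slots of the two uprights and push it down until both red catches snap out over it. Then lower every blue-capped glass flask gently, upright, into a pocket of its own in the hung holder, and leave the other things on the bench where they are.

Things in the scene. Friction and masses are not known exactly. Their poses are not given: they have to be found in the camera images.
- station: Fixed bench station. Origin on the bench midway between the front faces of its two aluminium uprights; x points away from the robot, square to those faces, y to the left along them, z up. Uprights 34 mm wide, 225 mm tall plus a 5 mm cap, centred at y = +172 and -172 mm. Between them nothing stands above the grate, whose top is 34 mm up.
- bay_mouth (a point): Middle of the front opening of the tray bay under the steel grate, 15 mm up, 90 mm in front (-x) of the station's origin. Opening 252 mm wide, 30 mm high; side walls and grate run 110 mm back (+x) from here; the back stop is 102 mm in. Fully home, the tray handle's point is 16 to 17 mm in front of here. Once the holder hangs there is hardly room for a gripper over the handle, only in front of it.
- slot_left (a point): Point on the front face of the left (+y) upright, 192 mm up: middle of its upper slot. The right upright is the same, 344 mm away to -y. Two slots in each upright, 13 mm wide, 26 mm tall, in a 3 mm thick sheet, hollow behind: from 135 to 161 mm and from 179 to 205 mm above the bench.
- catch_left (a joint): Red spring catch, 10 mm wide, in the face of the left upright, its nose 4 mm proud, 114 mm up, sloping back above it. 0 = out; up to 0.007 m = pressed in. The strip at the foot of the holder's ear presses it in on the way down; fully down, it springs out through the ear's window over that strip. Both catches together take 10 to 20 N of push on the holder.
- catch_right (a joint): Red spring catch, 10 mm wide, in the face of the right upright, its nose 4 mm proud, 114 mm up, sloping back above it. 0 = out; up to 0.007 m = pressed in. The strip at the foot of the holder's ear presses it in on the way down; fully down, it springs out through the ear's window over that strip. Both catches together take 10 to 20 N of push on the holder.
- tray_handle (a point): Centre of the handle block of the yellow spill tray, 11 mm above its underside. Handle 37 mm long (x), 30 mm wide (y), 22 mm tall: pinch across y. It sticks out in front (-x) of the tray, which is 100 mm deep (x), 240 mm wide, 24 mm tall, about 0.3 kg; tray centre 68 mm to +x of here. It starts before the bay, roughly in line.
- holder_grip (a point): Grip tab of the orange flask holder: plate 10 mm thick (x), 44 mm wide (y), top 22 mm above here; pinch across x. +x out of the holder's back, z up. Holder about 0.45 kg, underside 103 mm below here, back plane 5 mm to +x; pocket row 314 mm long (y), 76 mm deep (x), rim 65 mm above the underside. Hung and locked, this point is at x -5, y 0, z 208 mm of the station. Starts standing on the bench.
- hook_left (a point): On the back face of the holder's left (+y) ear, 172 mm from its middle (the right ear mirrors it): underside of the upper hook's neck, 74 mm above the holder's underside. Two hooks per ear, 44 mm apart: neck 7 mm wide, 8 mm tall; hook 10 mm further down, 10 mm behind. They go straight in with this point 11 to 17 mm above the slot's lower edge, till the ear meets the upright; then down.
- pocket1 (a point): Centre of the inner floor of pocket 1 of the holder, 4 mm above the holder's underside. Pocket 60 (x) by 58 mm (y) inside, 61 mm deep to the rim, its centre 42 mm in front (-x) of the back plane; pockets are 62 mm apart along the holder's y.
- pocket2 (a point): Centre of the inner floor of pocket 2 of the holder, 4 mm above the holder's underside. Pocket 60 (x) by 58 mm (y) inside, 61 mm deep to the rim, its centre 42 mm in front (-x) of the back plane; pockets are 62 mm apart along the holder's y.
- pocket3 (a point): Centre of the inner floor of pocket 3 of the holder, 4 mm above the holder's underside. Pocket 60 (x) by 58 mm (y) inside, 61 mm deep to the rim, its centre 42 mm in front (-x) of the back plane; pockets are 62 mm apart along the holder's y.
- pocket4 (a point): Centre of the inner floor of pocket 4 of the holder, 4 mm above the holder's underside. Pocket 60 (x) by 58 mm (y) inside, 61 mm deep to the rim, its centre 42 mm in front (-x) of the back plane; pockets are 62 mm apart along the holder's y.
- pocket5 (a point): Centre of the inner floor of pocket 5 of the holder, 4 mm above the holder's underside. Pocket 60 (x) by 58 mm (y) inside, 61 mm deep to the rim, its centre 42 mm in front (-x) of the back plane; pockets are 62 mm apart along the holder's y.
- flask1_mid (a point): Middle of a clear glass flask (90 g, blue cap), 53 mm above its base; z is its axis. Bulb 52 mm across, widest 23 mm up, flat base 30 mm across; neck 22 mm across; cap 28 mm across, 82 to 106 mm up, to be gripped there. Three to five flasks; an absent one reads None. Starts upright. In a pocket the cap is 18 mm from the grip tab's plane: grip it across the holder's y.
- flask2_mid (a point): Middle of a clear glass flask (90 g, blue cap), 53 mm above its base; z is its axis. Bulb 52 mm across, widest 23 mm up, flat base 30 mm across; neck 22 mm across; cap 28 mm across, 82 to 106 mm up, to be gripped there. Three to five flasks; an absent one reads None. Starts upright. In a pocket the cap is 18 mm from the grip tab's plane: grip it across the holder's y.
- flask3_mid (a point): Middle of a clear glass flask (90 g, blue cap), 53 mm above its base; z is its axis. Bulb 52 mm across, widest 23 mm up, flat base 30 mm across; neck 22 mm across; cap 28 mm across, 82 to 106 mm up, to be gripped there. Three to five flasks; an absent one reads None. Starts upright. In a pocket the cap is 18 mm from the grip tab's plane: grip it across the holder's y.
- flask4_mid (a point): Middle of a clear glass flask (90 g, blue cap), 53 mm above its base; z is its axis. Bulb 52 mm across, widest 23 mm up, flat base 30 mm across; neck 22 mm across; cap 28 mm across, 82 to 106 mm up, to be gripped there. Three to five flasks; an absent one reads None. Starts upright. In a pocket the cap is 18 mm from the grip tab's plane: grip it across the holder's y.
- flask5_mid (a point): Middle of a clear glass flask (90 g, blue cap), 53 mm above its base; z is its axis. Bulb 52 mm across, widest 23 mm up, flat base 30 mm across; neck 22 mm across; cap 28 mm across, 82 to 106 mm up, to be gripped there. Three to five flasks; an absent one reads None. Starts upright. In a pocket the cap is 18 mm from the grip tab's plane: grip it across the holder's y.
- amber_bottle: Bystander, leave alone: amber glass bottle, 44 mm across, 95 mm tall, white cap, near the flasks. Origin at the centre of its underside.
- tip_box: Bystander: blue box of pipette tips, 87 x 122 x 67 mm. Origin at the centre of its underside.
- marker: Bystander: black marker lying down, 138 mm long, 19 mm thick. Origin under its one end.
- timer: Bystander: white timer, 75 x 65 x 22 mm. Origin under its centre.
- tube_rack: Bystander: green tube rack with tubes, 90 x 200 x 84 mm. Origin under its centre.
- beaker: Bystander: empty glass beaker, 72 mm across, 85 mm tall. Origin under its centre.
Not all that is in view belongs to the job. What is shaped like the part that bears flask5_mid but green is not meant. Leave any pink look-alike of the part that bears flask1_mid alone.

How it is judged:
By the outcome, as a careful person would: the job done as asked, in the order asked, and still so for the second after the job is handed in, with the robot touching nothing.
Of flask1, flask2, flask3, flask4, flask5 only 3 to 5 are there at a start; the rules pass over those that are not, and their reading is None.
At some moment in a run one of tray, holder may be knocked a few centimetres aside while the robot is not near it.
It also fails if it takes over 210 s, if anything falls off the work surface, if the arm or the gripper's body presses on something with over 40 N, if the wrist force passes 120 N, or if a joint passes its speed limit or range.

## Working session

There is one attempt and no reset: what is moved stays moved. The work goes in short steps, Python scripts to look and compute and a tool call to move; the robot and the scene stay as the last step left them, time stands still between calls to the robot, and variables do not carry over. Pictures are saved under pics/ and viewed, and the job is handed in when it is done.

Besides the shell and the picture viewer there is one more tool, called after ">>>" by a JSON object that holds its "name" and its "arguments". jog_arm: Moves the arm, as the interface text tells. Its arguments: {"type":"object","properties":{"motion":{"type":"string"},"newtons":{"type":"number"}},"required":["motion"]}

```bash
ls; mkdir -p pics
cat > h.py <<'E'
import numpy as np, cv2
from plant import r
from scipy.spatial.transform import Rotation as R
def pose():
    s=r.get_state(); T=np.eye(4); T[:3,:3]=R.from_quat(s['tool_rot']).as_matrix(); T[:3,3]=s['eef_pos']; return T,s
def grab(name,save=None):
    T,s=pose(); d=r.get_image(name)
    if name=='wrist':
        C=T@np.array(d['tool_from_camera'])
    else:
        C=np.eye(4); C[:3,:3]=np.array(d['rotation']); C[:3,3]=d['origin']
    K=np.array(d['camera_matrix']); k1=d['k1']; d['C']=C
    z=d['range_z']; h,w=z.shape
    v,u=np.mgrid[0:h,0:w].astype(float)
    p=np.stack([(u-K[0,2])/K[0,0],(v-K[1,2])/K[1,1]],-1)
    q=p.copy()
    for _ in range(10):
        q=p/(1+k1*(q**2).sum(-1,keepdims=True))
    P=np.concatenate([q*z[...,None],z[...,None]],-1)
    W=P@C[:3,:3].T+C[:3,3]; W[z<=0]=np.nan
    d['W']=W; d['rays']=q; d['hsv']=cv2.cvtColor(d['img'],cv2.COLOR_RGB2HSV)
    if save: cv2.imwrite(save,cv2.cvtColor(d['img'],cv2.COLOR_RGB2BGR)); np.savez(save.replace('.png','.npz'),W=W,img=d['img'],C=C,K=K,k1=k1)
    return d
def planez(d,u,v,z):
    "world point on ray of pixel at height z"
    q=d['rays'][int(v),int(u)]; ray=d['C'][:3,:3]@np.array([q[0],q[1],1]); o=d['C'][:3,3]
    return o+ray*(z-o[2])/ray[2]
E
cat > /tmp/a.py <<'E'
import sys; sys.path.insert(0,'.')
from h import *
T,s=pose(); print(s)
for n in ['scene','top','wrist']:
    d=grab(n,f'pics/{n}0.png'); print(n,d['C'].round(3),d['camera_matrix'],d['k1'])
E
python3 /tmp/a.py
```

```text
pics
{'time': 0.0, 'joint_pos': array([-1.25161456e+00,  4.91543870e-01,  1.55947901e+00, -9.14260278e-06,
        1.09171315e+00, -1.05593089e-01]), 'joint_vel': array([-1.77220510e-03, -1.42453891e-03,  1.45642593e-03, -5.37710883e-04,
        4.74561076e-05, -6.22713198e-05]), 'tau': array([ 1.31048295e-03, -6.18437290e+01, -2.61598527e+01, -8.51059485e-05,
        3.96328513e-03, -3.80686902e-05]), 'eef_pos': array([ 0.25752615, -0.56923793,  0.2527273 ]), 'tool_rot': array([ 8.40273479e-01, -5.42162480e-01, -4.47577790e-04, -3.55696851e-04]), 'wrist_force': array([ 0.27818216, -0.3837868 , -0.09488374]), 'ft_torque': array([ 0.01224913, -0.00656091,  0.0010338 ]), 'width': 0.08613422964079895}Traceback (most recent call last):
  File "/tmp/a.py", line 5, in <module>
    d=grab(n,f'pics/{n}0.png'); print(n,d['C'].round(3),d['camera_matrix'],d['k1'])
  File "h.py", line 11, in grab
    C=np.eye(4); C[:3,:3]=np.array(d['rotation']); C[:3,3]=d['origin']
                 ~^^^^^^^
ValueError: could not broadcast input array from shape (4,) into shape (3,3)
```

```bash
sed -i "s/C\[:3,:3\]=np.array(d\['rotation'\])/C[:3,:3]=R.from_quat(d['rotation']).as_matrix()/" h.py; python3 /tmp/a.py
```

```text
{'time': 0.05, 'joint_pos': array([-1.25156942e+00,  4.91517666e-01,  1.55947219e+00,  3.10721048e-06,
        1.09170875e+00, -1.05588016e-01]), 'joint_vel': array([ 0.00047181,  0.00043778, -0.00074454, -0.00045097,  0.00136309,
        0.00056885]), 'tau': array([ 2.12465486e-03, -6.20065212e+01, -2.62341768e+01, -1.59581682e-04,
        2.84180089e-03, -7.42204719e-06]), 'eef_pos': array([ 0.2575551 , -0.56922809,  0.25274593]), 'tool_rot': array([ 8.40282815e-01, -5.42148028e-01, -4.29604616e-04, -3.48166478e-04]), 'wrist_force': array([ 0.26900444, -0.16371233,  0.63862407]), 'ft_torque': array([ 0.00049377, -0.01593131,  0.05476606]), 'width': 0.08595773307779701}
scene [[ 0.516  0.563 -0.645  1.31 ]
 [ 0.856 -0.347  0.383 -0.485]
 [-0.008 -0.75  -0.661  0.944]
 [ 0.     0.     0.     1.   ]] [[498.04052142   0.         278.9900795 ]
 [  0.         498.04052142 212.6613068 ]
 [  0.           0.           1.        ]] -0.07510479799354403
top [[ 0.018 -0.999  0.05   0.443]
 [-1.    -0.018  0.004 -0.054]
 [-0.003 -0.05  -0.999  1.407]
 [ 0.     0.     0.     1.   ]] [[432.48743676   0.         277.44684456]
 [  0.         432.48743676 210.69293861]
 [  0.           0.           1.        ]] -0.052498610532151664
wrist [[ 0.411 -0.866 -0.284  0.331]
 [-0.912 -0.391 -0.127 -0.536]
 [-0.001  0.311 -0.95   0.374]
 [ 0.     0.     0.     1.   ]] [[298.54688481   0.         279.47896883]
 [  0.         298.54688481 217.28131896]
 [  0.           0.           1.        ]] -0.03687448191495587
```

View pics/scene0.png

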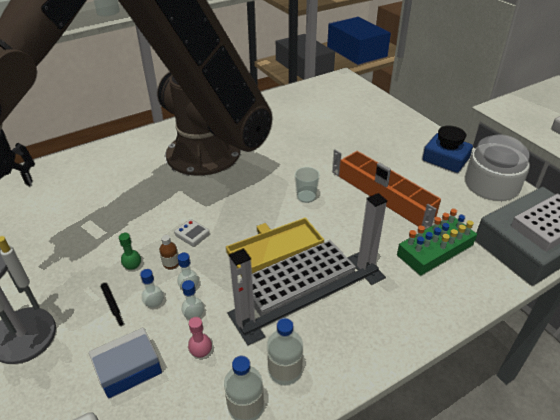

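View pics/top0.png

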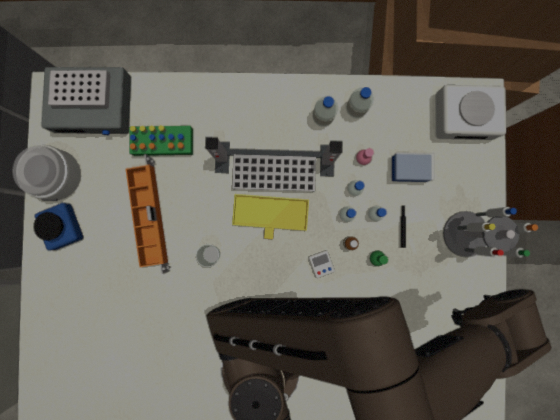

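View pics/wrist0.png

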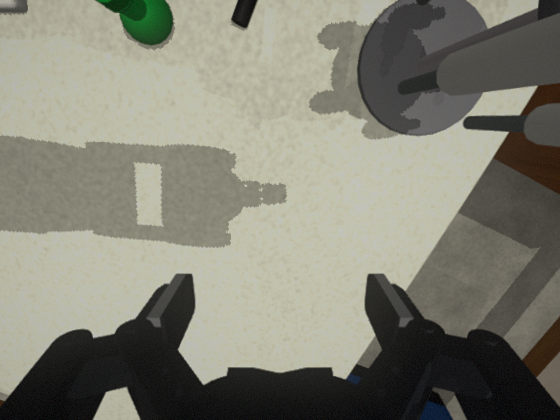

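```bash
cat > /tmp/b.py <<'E'
import sys; sys.path.insert(0,'.')
from h import *
def crop(f,x0,y0,x1,y1,k,out):
    a=cv2.imread(f)[y0:y1,x0:x1]; cv2.imwrite(out,cv2.resize(a,None,fx=k,fy=k,interpolation=cv2.INTER_NEAREST))
crop('pics/top0.png',120,80,420,290,2.6,'pics/topc.png')
crop('pics/scene0.png',90,150,470,420,2.0,'pics/scc.png')
z=np.load('pics/top0.npz'); W=z['W']
for (u,v) in [(212,144),(336,147),(271,175),(271,213),(269,233),(145,215),(357,187),(349,213),(380,213),(325,103),(366,93),(365,156),(351,243),(379,258),(403,230),(320,264),(209,255),(160,140),(411,167),(150,160),(165,267),(151,214)]:
    print((u,v),W[v,u].round(3))
E
python3 /tmp/b.py
```

```text
(212, 144) [0.683 0.134 0.229]
(336, 147) [ 0.68  -0.207  0.231]
(271, 175) [ 0.625 -0.026  0.039]
(271, 213) [ 0.506 -0.028  0.005]
(269, 233) [ 0.441 -0.023  0.02 ]
(145, 215) [0.492 0.384 0.004]
(357, 187) [ 0.584 -0.288  0.105]
(349, 213) [ 0.505 -0.265  0.105]
(380, 213) [ 0.507 -0.358  0.106]
(325, 103) [ 0.823 -0.183  0.164]
(366, 93) [ 0.855 -0.302  0.166]
(365, 156) [ 0.683 -0.315  0.088]
(351, 243) [ 0.415 -0.273  0.096]
(379, 258) [ 0.371 -0.357  0.103]
(403, 230) [ 0.458 -0.453  0.022]
(320, 264) [ 0.345 -0.187  0.022]
(209, 255) [0.366 0.17  0.008]
(160, 140) [0.731 0.332 0.044]
(411, 167) [ 0.654 -0.464  0.07 ]
(150, 160) [0.667 0.362 0.042]
(165, 267) [0.33  0.295 0.076]
(151, 214) [0.491 0.329 0.122]
```

View pics/topc.png

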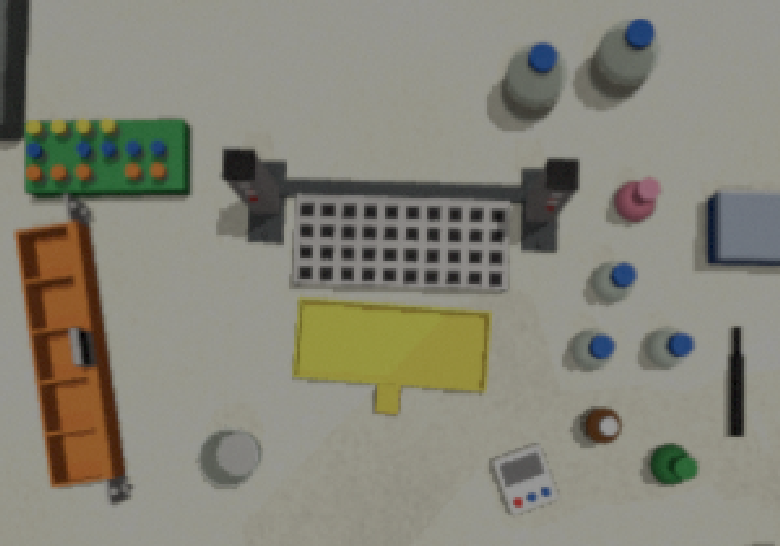

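View pics/scc.png

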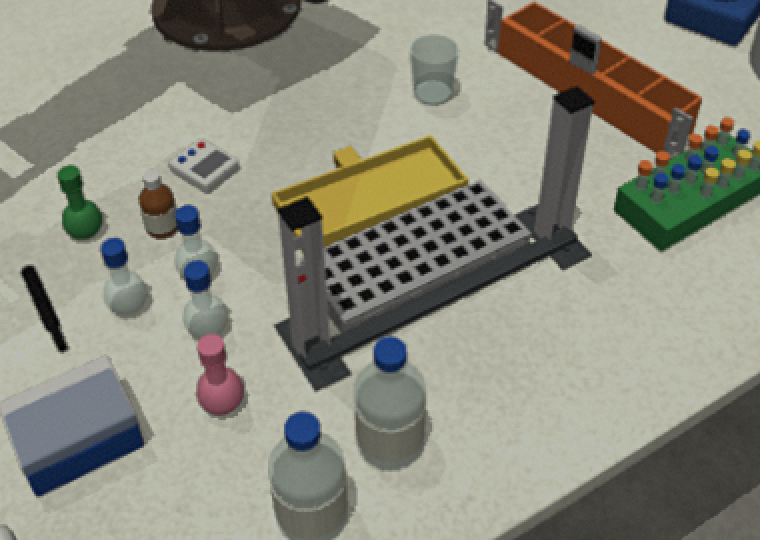

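>>> {"name": "jog_arm", "arguments": {"motion": "0 0 -2.5 0 0 6 8.5;0 0 -2.5 0 0 6 8.5;0 0 -2.5 0 0 6 8.5;0 0 -2.5 0 0 6 8.5;0 0 0 0 0 0 8.5"}}

```text
time: 0.62
eef_pos: [0.2574, -0.5688, 0.3543]
tool_rot: [-0.702, 0.712, 0.003, 0.002]
wrist_force: [0.7, 0.1, -0.4]
width: 0.0851
```

>>> {"name": "jog_arm", "arguments": {"motion": "-3.6 -1.6 0 0 0 0 8.5;-3.6 -1.6 0 0 0 0 8.5;-3.6 -1.6 0 0 0 0 8.5;-3.6 -1.6 0 0 0 0 8.5;-3.6 -1.6 0 0 0 0 8.5;-3.6 -1.6 0 0 0 0 8.5;-3.6 -1.6 0 0 0 0 8.5;-3.6 -1.6 0 0 0 0 8.5;-3.6 -1.6 0 0 0 0 8.5;-3.6 -1.6 0 0 0 0 8.5;-3.6 -1.6 0 0 0 0 8.5;-3.6 -1.6 0 0 0 0 8.5;-3.6 -1.6 0 0 0 0 8.5;-3.6 -1.6 0 0 0 0 8.5;-3.6 -1.6 0 0 0 0 8.5;0 0 0 0 0 0 8.5"}}

```text
time: 1.95
eef_pos: [0.5077, -0.0063, 0.3505]
tool_rot: [-0.706, 0.709, 0.005, 0.001]
wrist_force: [1.0, 0.0, 1.0]
width: 0.085
```

```bash
cat > /tmp/c.py <<'E'
import sys; sys.path.insert(0,'.')
from h import *
T,s=pose(); print(s['time'],T.round(4))
d=grab('wrist','pics/w1.png')
d=grab('top','pics/t1.png')
E
python3 /tmp/c.py
```

```text
1.95 [[-0.0042 -1.     -0.0051  0.5077]
 [-0.9999  0.0041  0.0094 -0.0063]
 [-0.0094  0.0052 -0.9999  0.3505]
 [ 0.      0.      0.      1.    ]]
```

View pics/w1.png

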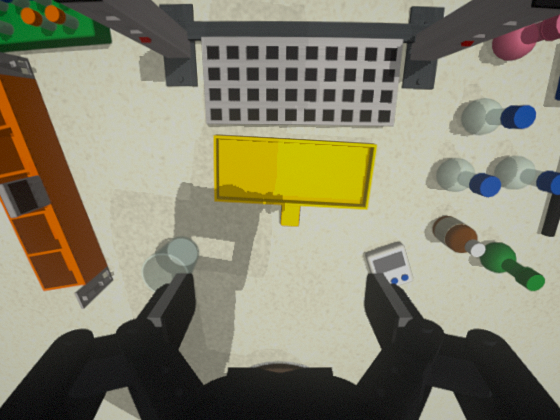

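View pics/t1.png

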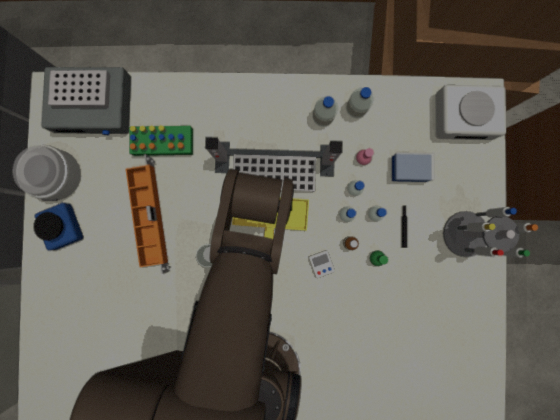

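```bash
cat > /tmp/d.py <<'E'
import numpy as np,cv2
for f in ['w1','top0','scene0']:
    z=np.load(f'pics/{f}.npz'); W=z['W']; X,Y,Z=W[...,0],W[...,1],W[...,2]
    print(f)
    for y0 in (0.136,-0.208):
        m=(Z>0.05)&(Z<0.215)&(abs(Y-y0)<0.03)&(X>0.6)&(X<0.75)
        P=W[m]; print(' upr n',len(P), 'x pct',np.percentile(P[:,0],[1,5,25,50,75,99]).round(4),'y pct',np.percentile(P[:,1],[1,5,50,95,99]).round(4))
        # front face y mid
        xf=np.median(P[:,0]); 
        m=(Z>0.222)&(Z<0.24)&(abs(Y-y0)<0.04)&(X>0.6)&(X<0.75)
        P=W[m]
        if len(P)>10: print(' cap',len(P),P.min(0).round(4),P.max(0).round(4),P.mean(0).round(4))
    img=z['img']; hsv=cv2.cvtColor(img,cv2.COLOR_RGB2HSV)
    m=(hsv[...,0]>22)&(hsv[...,0]<32)&(hsv[...,1]>150)&(hsv[...,2]>100)&(X<0.6)&(X>0.35)&(abs(Y)<0.25)
    P=W[m]; print(' yellow',m.sum(), 'z pct',np.percentile(P[:,2],[2,50,90,98]).round(4))
    r=cv2.minAreaRect(P[:,:2].astype(np.float32)); print(r)
    rim=P[(P[:,2]>0.018)]
    hd=P[(P[:,0]<0.46)&(P[:,2]>0.014)]; print(' handle',len(hd),hd.min(0).round(4),hd.max(0).round(4),hd.mean(0).round(4))
    m=(Z>0.028)&(Z<0.042)&(X>0.54)&(X<0.7)&(Y<0.11)&(Y>-0.17)
    P=W[m];print(' grate',len(P),np.percentile(P,[0.5,99.5],axis=0).round(4), cv2.minAreaRect(P[:,:2].astype(np.float32)))
E
python3 /tmp/d.py
```

```text
w1
 upr n 3179 x pct [0.6715 0.6731 0.6737 0.6751 0.6845 0.7022] y pct [0.1214 0.1217 0.1234 0.1541 0.1558]
 cap 113 [0.6713 0.1213 0.222 ] [0.6739 0.1559 0.2305] [0.6728 0.1396 0.2265]
 upr n 3944 x pct [0.6672 0.6682 0.6688 0.6731 0.6826 0.698 ] y pct [-0.2207 -0.2185 -0.1883 -0.187  -0.1866]
 cap 285 [ 0.6669 -0.2119  0.222 ] [ 0.6734 -0.1859  0.2318] [ 0.6692 -0.1955  0.2284]
 yellow 10703 z pct [0.0025 0.0045 0.023  0.0249]
((0.4929404854774475, -0.025740638375282288), (0.24683523178100586, 0.13474632799625397), 86.63129425048828)
 handle 514 [ 0.4261 -0.139   0.0142] [ 0.46   -0.0049  0.026 ] [ 0.4474 -0.0447  0.0221]
 grate 16996 [[ 0.5813 -0.1623  0.0321]
 [ 0.6913  0.0983  0.0368]] ((0.6366528272628784, -0.03197956085205078), (0.26504790782928467, 0.11042002588510513), 89.04380798339844)
top0
 upr n 195 x pct [0.6698 0.672  0.6728 0.6736 0.6851 0.7014] y pct [0.1195 0.1198 0.1253 0.1518 0.1545]
 cap 159 [0.6711 0.1202 0.2244] [0.7054 0.1547 0.235 ] [0.6874 0.1375 0.23  ]
 upr n 169 x pct [0.6666 0.6673 0.668  0.6685 0.6771 0.6972] y pct [-0.2234 -0.2219 -0.1987 -0.1899 -0.18
[... 619 characters left out ...]
1566]
 cap 193 [0.6696 0.119  0.2225] [0.7052 0.1584 0.2346] [0.6886 0.1359 0.2301]
 upr n 937 x pct [0.6676 0.6689 0.6709 0.6774 0.6902 0.699 ] y pct [-0.2222 -0.2217 -0.1978 -0.1884 -0.1878]
 cap 255 [ 0.666  -0.2224  0.2224] [ 0.7012 -0.1871  0.2344] [ 0.685  -0.2055  0.2304]
 yellow 2192 z pct [0.0017 0.0065 0.0237 0.0267]
((0.4932527244091034, -0.02271168678998947), (0.23791734874248505, 0.1368725746870041), 86.38056945800781)
 handle 157 [ 0.4248 -0.1383  0.0142] [ 0.46   -0.0063  0.0275] [ 0.45   -0.0521  0.022 ]
 grate 3590 [[ 0.579  -0.1633  0.0297]
 [ 0.6904  0.097   0.0399]] ((0.6241459250450134, -0.03239844739437103), (0.26517966389656067, 0.13512343168258667), 88.88167572021484)
```

```bash
cat >> h.py <<'E'
def togo(xyz,psi,n=None):
    "total tool-frame shift (cm) and rotvec (deg) to reach tool-down pose with tool x at yaw psi deg"
    T,s=pose(); a=np.radians(psi)
    x=np.array([np.cos(a),np.sin(a),0]); z=np.array([0,0,-1.]); Rt=np.stack([x,np.cross(z,x),z],1)
    R0=T[:3,:3]; rv=np.degrees(R.from_matrix(R0.T@Rt).as_rotvec()); dw=np.array(xyz)-T[:3,3]
    print('t',round(s['time'],2),'pos',T[:3,3].round(4),'psi',np.degrees(np.arctan2(R0[1,0],R0[0,0])).round(2),'w',round(s['width'],4),'F',np.round(s['wrist_force'],1))
    print(' shift now-axes cm',(R0.T@dw*100).round(2),'target-axes',(Rt.T@dw*100).round(2),'rot deg',rv.round(2))
ST=np.array([0.671,-0.0328]); TH=np.radians(-0.85)
def stn(x,y):  # mm in station -> world
    c,s_=np.cos(TH),np.sin(TH); return ST+np.array([c*x-s_*y,s_*x+c*y])/1000
E
python3 -c "
from h import *
togo((0.4433,-0.0228,0.12),-93.4)
print(stn(-106.5,0))"
```

```text
t 2.05 pos [ 0.5063 -0.0099  0.3504] psi -90.31 w 0.0851 F [-0.3 -0.1 -0.5]
 shift now-axes cm [ 1.51  6.15 23.07] target-axes [ 1.66  6.21 23.04] rot deg [0.37 0.46 3.09]
[ 0.56451172 -0.0312201 ]
```

>>> {"name": "jog_arm", "arguments": {"motion": "0 0 0 0.4 0.5 3.1 8.5;0.2 0.8 2.9 0 0 0 8.5;0.2 0.8 2.9 0 0 0 8.5;0.2 0.8 2.9 0 0 0 8.5;0.2 0.8 2.9 0 0 0 8.5;0.2 0.8 2.9 0 0 0 8.5;0.2 0.8 2.9 0 0 0 8.5;0.2 0.8 2.9 0 0 0 8.5;0.2 0.6 2.7 0 0 0 8.5;0 0 0 0 0 0 8.5;0 0 0 0 0 0 8.5"}}

```text
time: 2.97
eef_pos: [0.4369, -0.0357, 0.113]
tool_rot: [-0.682, 0.731, -0.003, 0.0]
wrist_force: [-0.6, -0.5, 0.1]
width: 0.0851
```

```bash
cat > /tmp/e.py <<'E'
import sys; sys.path.insert(0,'.')
from h import *
togo((0.4433,-0.0228,0.026),-93.4)
d=grab('wrist','pics/w2.png'); W=d['W']; X,Y,Z=W[...,0],W[...,1],W[...,2]; hsv=d['hsv']
m=(hsv[...,0]>22)&(hsv[...,0]<32)&(hsv[...,1]>150)&(hsv[...,2]>100)&(X<0.6)&(X>0.35)&(abs(Y)<0.25)
P=W[m&(Z>0.016)]; c=cv2.minAreaRect(P[:,:2].astype(np.float32)); print(c, len(P))
a=np.radians(-3.4); q=(P[:,:2]-[0.4433,-0.0228])@np.array([[np.cos(a),-np.sin(a)],[np.sin(a),np.cos(a)]])
h=P[(abs(q[:,0])<15)&(abs(q[:,1])<0.03)&(q[:,0]<0.014)]; print(h.min(0),h.max(0),h.mean(0))
E
python3 /tmp/e.py
```

```text
t 2.97 pos [ 0.4369 -0.0357  0.113 ] psi -94.02 w 0.0851 F [-0.6 -0.5  0.1]
 shift now-axes cm [-1.36 -0.5   8.7 ] target-axes [-1.33 -0.56  8.7 ] rot deg [-0.29 -0.2  -0.62]
((0.49256783723831177, -0.02207046002149582), (0.2412967085838318, 0.13473914563655853), 86.63414001464844) 8750
[ 0.42467353 -0.03448069  0.01841957] [ 0.45817038 -0.00376061  0.02418043] [ 0.44203412 -0.0191678   0.02211751]
```

View pics/w2.png

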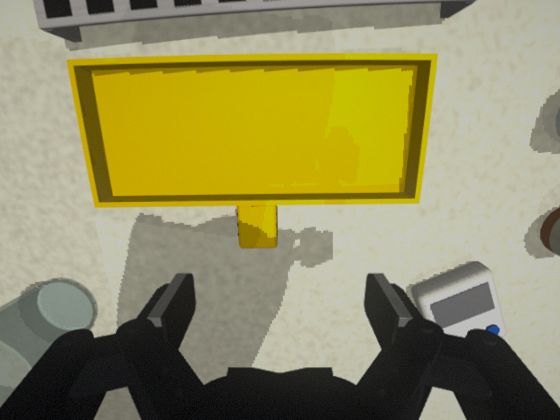

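```bash
python3 -c "
from h import *
togo((0.4429,-0.0192,0.026),-93.4)"
```

```text
t 3.02 pos [ 0.437  -0.0357  0.1132] psi -94.02 w 0.0849 F [-0.4 -0.1  0. ]
 shift now-axes cm [-1.71 -0.42  8.72] target-axes [-1.68 -0.49  8.72] rot deg [-0.31 -0.2  -0.62]
```

>>> {"name": "jog_arm", "arguments": {"motion": "-1.7 -0.5 0 -0.3 -0.2 0.6 8.5;0 0 0 0 0 0 8.5;0 0 2.5 0 0 0 8.5;0 0 2.5 0 0 0 8.5;0 0 1.5 0 0 0 8.5;0 0 1 0 0 0 8.5;0 0 0.5 0 0 0 8.5;0 0 0 0 0 0 8.5"}}

```text
time: 3.68
eef_pos: [0.4524, -0.0231, 0.042]
tool_rot: [-0.679, 0.734, -0.01, 0.007]
wrist_force: [0.4, 0.6, 0.0]
width: 0.0851
```

```bash
python3 -c "
from h import *
togo((0.4429,-0.0192,0.026),-93.4)"
```

```text
t 3.68 pos [ 0.4524 -0.0231  0.042 ] psi -94.5 w 0.0851 F [0.4 0.6 0. ]
 shift now-axes cm [-0.32  1.02  1.57] target-axes [-0.34  0.97  1.6 ] rot deg [-1.35 -0.2  -1.1 ]
```

>>> {"name": "jog_arm", "arguments": {"motion": "-0.3 1 0 -1.3 -0.2 -1.1 8.5;0 0 0 0 0 0 8.5;0 0 0 0 0 0 8.5"}}

```text
time: 3.93
eef_pos: [0.4429, -0.0197, 0.0443]
tool_rot: [-0.687, 0.727, -0.001, 0.001]
wrist_force: [0.0, -0.6, 0.4]
width: 0.085
```

```bash
python3 -c "
from h import *
togo((0.4429,-0.0192,0.026),-93.4)"
```

```text
t 3.93 pos [ 0.4429 -0.0197  0.0443] psi -93.26 w 0.085 F [ 0.  -0.6  0.4]
 shift now-axes cm [-0.05  0.01  1.83] target-axes [-0.05  0.01  1.83] rot deg [-0.13 -0.01  0.14]
```

>>> {"name": "jog_arm", "arguments": {"motion": "0 0 1 0 0 0 8.5;0 0 0.8 0 0 0 8.5;0 0 0 0 0 0 6;0 0 0 0 0 0 4;0 0 0 0 0 0 2.6;0 0 0 0 0 0 2.6;0 0 0 0 0 0 2.6;0 0 0 0 0 0 2.6", "newtons": 30}}

```text
time: 4.6
eef_pos: [0.4436, -0.0198, 0.0257]
tool_rot: [-0.687, 0.727, -0.002, 0.001]
wrist_force: [-0.1, -0.3, -1.7]
width: 0.0296
```

```bash
cat > /tmp/f.py <<'E'
import sys; sys.path.insert(0,'.')
from h import *
togo((0.4429,-0.0192,0.026),-90.85)
d=grab('wrist','pics/w3.png'); W=d['W']; X,Y,Z=W[...,0],W[...,1],W[...,2]; hsv=d['hsv']
m=(hsv[...,0]>22)&(hsv[...,0]<32)&(hsv[...,1]>150)&(hsv[...,2]>100)&(X<0.6)&(X>0.35)&(abs(Y)<0.25)
P=W[m&(Z>0.016)]; c=cv2.minAreaRect(P[:,:2].astype(np.float32)); print(c, len(P))
m=(Z>0.028)&(Z<0.042)&(X>0.55)&(X<0.7)&(Y<0.13)&(Y>-0.2)
P=W[m];
if len(P): print(' grate',len(P),np.percentile(P,[0.5,99.5],axis=0).round(4), cv2.minAreaRect(P[:,:2].astype(np.float32)))
E
python3 /tmp/f.py
```

```text
t 4.6 pos [ 0.4436 -0.0198  0.0257] psi -93.22 w 0.0296 F [-0.1 -0.3 -1.7]
 shift now-axes cm [-0.05  0.07 -0.03] target-axes [-0.06  0.07 -0.03] rot deg [-0.26 -0.03 -2.37]
((0.4925713837146759, -0.022564314305782318), (0.24193091690540314, 0.13559220731258392), 86.75843811035156) 21012
```

View pics/w3.png

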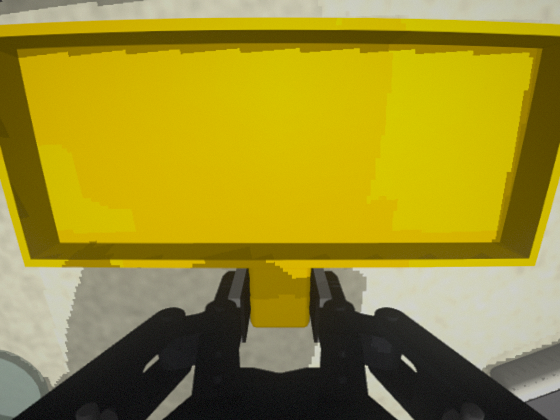

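>>> {"name": "jog_arm", "arguments": {"motion": "0.5 -0.3 0 -0.2 0 -1.2 2.6;0.5 -0.3 0 0 0 -1.2 2.6;0.2 0 0 0 0 0 2.6;0 0 0 0 0 0 2.6"}}

```text
time: 4.98
eef_pos: [0.4485, -0.0319, 0.0259]
tool_rot: [-0.703, 0.711, -0.0, -0.0]
wrist_force: [-1.3, -0.0, -0.7]
width: 0.0292
```

```bash
sed -i 's/w3.png/w4.png/;s/togo.*/togo((0.5645,-0.0313,0.026),-90.85)/' /tmp/f.py; sed -i 's/(0.8)/&/' /tmp/f.py
cat >> /tmp/f.py <<'E'
rim=W[(hsv[...,0]>22)&(hsv[...,0]<32)&(hsv[...,1]>150)&(Z>0.02)&(X<0.6)&(X>0.35)]
for x in (0.48,0.5,0.52,0.54):
    q=rim[abs(rim[:,0]-x)<0.004]; print('rim',x,q[:,1].min().round(4),q[:,1].max().round(4))
g=W[(Z>0.03)&(Z<0.042)&(X>0.575)&(X<0.72)]
for x in (0.585,0.59,0.6,0.61,0.62,0.63):
    q=g[abs(g[:,0]-x)<0.003]; 
    if len(q): print('grate',x,q[:,1].min().round(4),q[:,1].max().round(4))
for y in (-0.13,-0.08,-0.03,0.03,0.07):
    q=g[abs(g[:,1]-y)<0.004]
    if len(q): print('gfront',y,q[:,0].min().round(4))
E
python3 /tmp/f.py
```

```text
t 4.98 pos [ 0.4485 -0.0319  0.0259] psi -90.67 w 0.0292 F [-1.3 -0.  -0.7]
 shift now-axes cm [-1.90e-01 -1.16e+01 -1.00e-02] target-axes [-2.30e-01 -1.16e+01 -1.00e-02] rot deg [ 0.01 -0.02  0.18]
((0.49773216247558594, -0.032165803015232086), (0.2423391342163086, 0.13548582792282104), 89.42622375488281) 20776
rim 0.48 -0.1524 0.0889
rim 0.5 -0.1529 0.089
rim 0.52 -0.1497 0.0854
rim 0.54 0.0824 0.0824
```

View pics/w4.png

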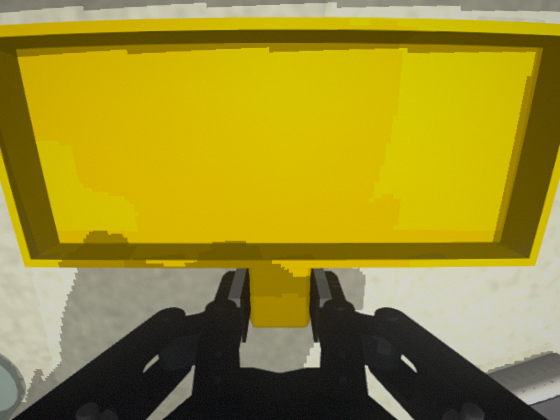

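```bash
cat > /tmp/g.py <<'E'
import sys; sys.path.insert(0,'.')
from h import *
for n in ['scene','top']:
    d=grab(n,f'pics/{n}5.png'); W=d['W']; X,Y,Z=W[...,0],W[...,1],W[...,2]; hsv=d['hsv']
    rim=W[(hsv[...,0]>22)&(hsv[...,0]<32)&(hsv[...,1]>150)&(Z>0.015)&(X<0.6)&(X>0.35)]
    print(n,cv2.minAreaRect(rim[:,:2].astype(np.float32)))
    for x in (0.48,0.5,0.52,0.54):
        q=rim[abs(rim[:,0]-x)<0.006]
        if len(q):print('rim',x,q[:,1].min().round(4),q[:,1].max().round(4))
    g=W[(Z>0.028)&(Z<0.042)&(X>0.585)&(X<0.69)&(Y<0.11)&(Y>-0.18)]
    print(cv2.minAreaRect(g[:,:2].astype(np.float32)))
    for x in (0.59,0.61,0.63,0.65):
        q=g[abs(g[:,0]-x)<0.006]; 
        if len(q): print('grate',x,q[:,1].min().round(4),q[:,1].max().round(4))
E
python3 /tmp/g.py
```

```text
scene ((0.49797964096069336, 0.005294978618621826), (1.2287856340408325, 0.1361684948205948), 89.55879211425781)
rim 0.48 -0.6075 0.0865
rim 0.5 0.0817 0.0841
rim 0.52 0.0802 0.0849
rim 0.54 0.0815 0.0847
((0.6375320553779602, -0.03213179111480713), (0.10485304892063141, 0.26560506224632263), 0.014193491078913212)
grate 0.59 -0.1331 0.1007
grate 0.61 -0.1461 0.0986
grate 0.63 -0.1551 0.0983
grate 0.65 -0.1649 0.0972
top ((0.5076211094856262, -0.264221727848053), (0.6945877075195312, 0.09941031038761139), 89.293701171875)
rim 0.48 -0.1504 0.0525
rim 0.5 -0.0166 0.0815
rim 0.52 0.0812 0.0818
rim 0.54 0.0816 0.0824
((0.6375009417533875, -0.034071847796440125), (0.26501697301864624, 0.10491351783275604), 89.97949981689453)
grate 0.59 -0.164 0.0985
grate 0.61 -0.1636 0.0957
grate 0.63 -0.1661 0.0959
grate 0.65 -0.1666 0.0962
```

View pics/scene5.png

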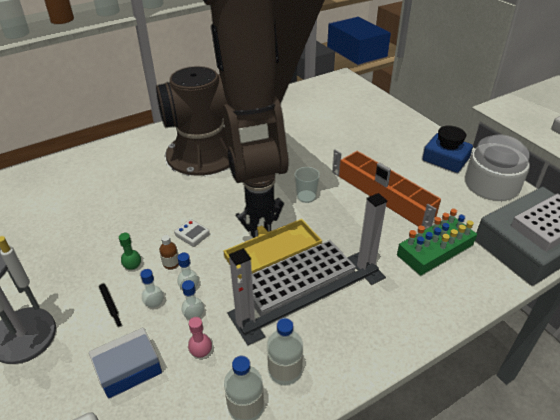

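>>> {"name": "jog_arm", "arguments": {"motion": "-0.2 -0.5 0 0 0 0.2 2.6;0 -1 0 0 0 0 2.6;0 -1 0 0 0 0 2.6;0 -1 0 0 0 0 2.6;0 -1 0 0 0 0 2.6;0 0 0 0 0 0 2.6"}}

```text
time: 5.63
eef_pos: [0.4975, -0.0293, 0.0261]
tool_rot: [-0.701, 0.713, 0.001, -0.001]
wrist_force: [1.4, -0.5, -0.8]
width: 0.0293
```

```bash
python3 -c "
from h import *
togo((0.5645,-0.0313,0.026),-90.85)"
```

```text
t 5.63 pos [ 0.4975 -0.0293  0.0261] psi -91.0 w 0.0293 F [ 1.4 -0.5 -0.8]
 shift now-axes cm [ 0.08 -6.7  -0.  ] target-axes [ 0.1  -6.7   0.01] rot deg [ 0.11  0.01 -0.15]
```

>>> {"name": "jog_arm", "arguments": {"motion": "0.05 -1 0 0 0 -0.1 2.6;0 -1 0 0 0 0 2.6;0 -1 0 0 0 0 2.6;0 -1 0 0 0 0 2.6;0 -1 0 0 0 0 2.6;0 -0.5 0 0 0 0 2.6;0 0 0 0 0 0 2.6"}}

```text
time: 6.22
eef_pos: [0.5562, -0.0297, 0.0258]
tool_rot: [-0.702, 0.712, 0.002, -0.001]
wrist_force: [-2.1, -1.2, 1.4]
width: 0.0292
```

```bash
python3 -c "
from h import *
togo((0.5645,-0.0313,0.026),-90.85)"
```

```text
t 6.22 pos [ 0.5562 -0.0297  0.0258] psi -90.87 w 0.0292 F [-2.1 -1.2  1.4]
 shift now-axes cm [ 0.14 -0.84 -0.03] target-axes [ 0.14 -0.84 -0.02] rot deg [ 0.24  0.02 -0.02]
```

Final approach in small steps, watching the force.

>>> {"name": "jog_arm", "arguments": {"motion": "0.05 -0.4 0 0.2 0 0 2.6;0 -0.2 0 0 0 0 2.6;0 -0.2 0 0 0 0 2.6;0 0 0 0 0 0 2.6"}}

```text
time: 6.55
eef_pos: [0.5628, -0.0301, 0.0258]
tool_rot: [-0.702, 0.712, 0.001, -0.001]
wrist_force: [1.4, 0.3, 0.5]
width: 0.0293
```

>>> {"name": "jog_arm", "arguments": {"motion": "0 -0.2 0 0 0 0 2.6;0 -0.2 0 0 0 0 2.6;0 0 0 0 0 0 2.6"}}

```text
time: 6.8
eef_pos: [0.5665, -0.0301, 0.0257]
tool_rot: [-0.702, 0.712, 0.002, -0.001]
wrist_force: [-1.9, -1.3, 1.5]
width: 0.0295
```

>>> {"name": "jog_arm", "arguments": {"motion": "0 -0.2 0 0 0 0 2.6;0 -0.2 0 0 0 0 2.6"}}

```text
time: 6.97
eef_pos: [0.5668, -0.0301, 0.0256]
tool_rot: [-0.702, 0.712, 0.005, -0.004]
wrist_force: [-13.3, -1.7, 11.1]
width: 0.0292
```

>>> {"name": "jog_arm", "arguments": {"motion": "0 -0.2 0 0 0 0 2.6;0 -0.2 0 0 0 0 2.6"}}

```text
time: 7.13
eef_pos: [0.567, -0.0301, 0.0256]
tool_rot: [-0.702, 0.712, 0.009, -0.007]
wrist_force: [-12.6, -1.5, 9.5]
width: 0.0291
```

>>> {"name": "jog_arm", "arguments": {"motion": "0 0 0 0 0 0 2.6;0 0 0 0 0 0 5;0 0 0 0 0 0 6;0 0 0 0 0 0 6;0 0 0 0 0 0 6;0 0 -1 0 0 0 6;0 0 -3 0 0 0 6;0 0 -4 0 0 0 6;0 0 -4 0 0 0 6;0 0 -4 0 0 0 6;0 0 -4 0 0 0 6;0 0 -4 0 0 0 6;0 0 -4 0 0 0 6;0 0 0 0 0 0 6;0 0 0 0 0 0 6"}}

```text
time: 8.38
eef_pos: [0.5723, -0.0304, 0.3219]
tool_rot: [-0.702, 0.712, 0.008, -0.006]
wrist_force: [-0.5, 0.1, -1.3]
width: 0.0597
```

```bash
cat > /tmp/i.py <<'E'
import sys; sys.path.insert(0,'.')
from h import *
togo((0.4925,0.335,0.3),-85)
d=grab('wrist','pics/w6.png'); W=d['W']; X,Y,Z=W[...,0],W[...,1],W[...,2]; hsv=d['hsv']
for y0 in (0.138,-0.205):
    m=(Z>0.05)&(Z<0.215)&(abs(Y-y0)<0.03)&(X>0.6)&(X<0.75); P=W[m]
    if len(P): print(' upr n',len(P), 'x pct',np.percentile(P[:,0],[1,5,25,50]).round(4),'y pct',np.percentile(P[:,1],[1,5,95,99]).round(4))
m=(Z>0.028)&(Z<0.042)&(X>0.55)&(X<0.7)&(Y<0.13)&(Y>-0.2);P=W[m]; print('grate',np.percentile(P,[0.5,99.5],axis=0).round(4),cv2.minAreaRect(P[:,:2].astype(np.float32)))
m=(hsv[...,0]>22)&(hsv[...,0]<32)&(hsv[...,1]>150)&(Z>0.014); P=W[m]; print('handle',np.percentile(P,[1,99],axis=0).round(4))
E
python3 /tmp/i.py
```

```text
t 8.38 pos [ 0.5723 -0.0304  0.3219] psi -90.81 w 0.0597 F [-0.5  0.1 -1.3]
 shift now-axes cm [-36.42   8.45   2.43] target-axes [-37.1    4.76   2.19] rot deg [ 1.09  0.18 -5.81]
 upr n 3606 x pct [0.6724 0.6735 0.6786 0.687 ] y pct [0.1211 0.1215 0.1398 0.1516]
 upr n 3686 x pct [0.6674 0.6685 0.674  0.6825] y pct [-0.2168 -0.2054 -0.1869 -0.1866]
grate [[ 0.5818 -0.1872  0.032 ]
 [ 0.6917  0.1212  0.0373]] ((0.6400023102760315, -0.03791306912899017), (0.32315024733543396, 0.11866294592618942), 89.78205108642578)
handle [[ 0.5494 -0.0429  0.0203]
 [ 0.5787 -0.0155  0.0242]]
```

View pics/w6.png

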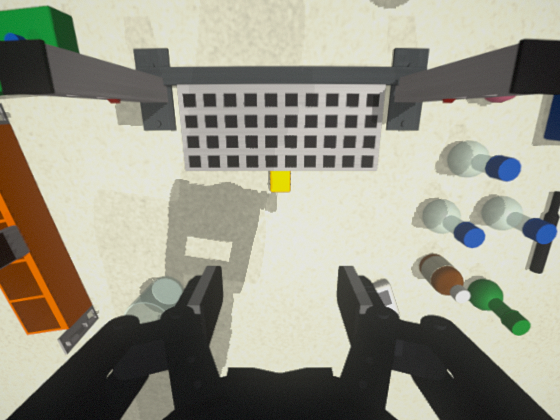

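>>> {"name": "jog_arm", "arguments": {"motion": "-3.4 1.2 0 1.1 0.2 -2 8.5;-3.5 1.2 0 0 0 -1.2 8.5;-3.5 1.2 0 0 0 -1.2 8.5;-3.5 1.2 0 0 0 -1.2 8.5;-3.5 1.2 0 0 0 -1.2 8.5;-3.5 1.2 0 0 0 -1.2 8.5;-3.5 1.2 0 0 0 -1.2 8.5;-3.5 1.2 0 0 0 -1.2 8.5;-3.5 0.8 0 0 0 0 8.5;-2 0.5 0 0 0 0 8.5;0 0 0 0 0 0 8.5;0 0 0 0 0 0 8.5"}}

```text
time: 9.43
eef_pos: [0.4229, 0.3039, 0.3083]
tool_rot: [0.766, -0.643, -0.005, 0.009]
wrist_force: [-0.4, 0.3, -0.8]
width: 0.0851
```

```bash
cat > /tmp/j.py <<'E'
import sys; sys.path.insert(0,'.')
from h import *
fn=sys.argv[1]
togo((0.4925,0.335,0.3),-80)
d=grab('wrist',f'pics/{fn}.png'); W=d['W']; X,Y,Z=W[...,0],W[...,1],W[...,2]; hsv=d['hsv']
m=(hsv[...,0]<14)&(hsv[...,1]>170)&(Z>0.055)&(Z<0.075)&(Y>0.2)&(Y<0.5)&(X>0.3)&(X<0.75)
P=W[m]; print('rim',len(P),cv2.minAreaRect(P[:,:2].astype(np.float32)), np.median(P[:,2]))
m=(Z>0.112)&(Z<0.135)&(Y>0.2)&(Y<0.5)&(X>0.3)&(X<0.7)&(hsv[...,2]<150)
P=W[m]; print('tab',len(P),cv2.minAreaRect(P[:,:2].astype(np.float32)),P.min(0).round(4),P.max(0).round(4))
E
python3 /tmp/j.py w7
```

```text
t 9.43 pos [0.4229 0.3039 0.3083] psi -80.09 w 0.0851 F [-0.4  0.3 -0.8]
 shift now-axes cm [-1.87 -7.41  0.67] target-axes [-1.86 -7.4   0.83] rot deg [ 1.19 -0.25 -0.09]
rim 1168 ((0.4721314311027527, 0.36853712797164917), (0.2768140733242035, 0.07588215172290802), 10.09170913696289) 0.06259033876067274
tab 299 ((0.4962957799434662, 0.3392779231071472), (0.0428084172308445, 0.010528701357543468), 10.19709587097168) [0.4744 0.3306 0.1122] [0.5176 0.3476 0.1267]
```

View pics/w7.png

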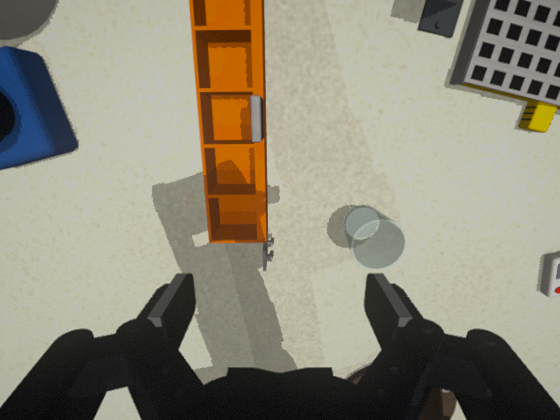

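>>> {"name": "jog_arm", "arguments": {"motion": "-2.2 -2.5 2 1.2 -0.2 0 8.5;0 -2.5 3 0 0 0 8.5;0 -2.3 3 0 0 0 8.5;0 0 2 0 0 0 8.5;0 0 0 0 0 0 8.5;0 0 0 0 0 0 8.5"}}

```text
time: 9.98
eef_pos: [0.4968, 0.3327, 0.2028]
tool_rot: [0.763, -0.646, 0.001, 0.0]
wrist_force: [0.1, -1.1, 0.9]
width: 0.0849
```

```bash
sed -i 's/togo.*/togo((0.4963,0.3393,0.108),-79.85)/' /tmp/j.py; python3 /tmp/j.py w8
```

```text
t 9.98 pos [0.4968 0.3327 0.2028] psi -80.49 w 0.0849 F [ 0.1 -1.1  0.9]
 shift now-axes cm [-0.67 -0.05  9.47] target-axes [-0.65 -0.07  9.48] rot deg [-0.04 -0.08 -0.64]
rim 2750 ((0.49018844962120056, 0.371804416179657), (0.3140223026275635, 0.07576227933168411), 10.051567077636719) 0.06328480241575302
tab 862 ((0.4965086877346039, 0.3395811915397644), (0.04354894906282425, 0.010657273232936859), 10.420028686523438) [0.4748 0.3307 0.1124] [0.5182 0.3479 0.1273]
```

View pics/w8.png

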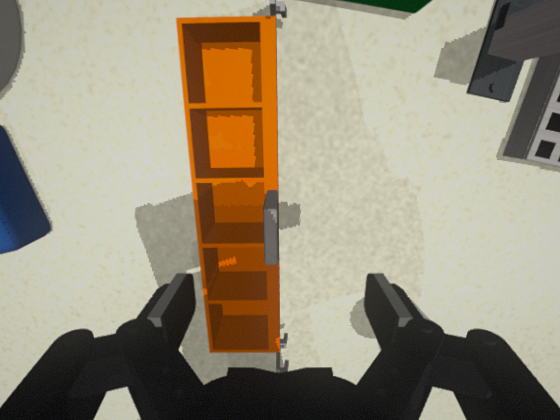

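```bash
python3 -c "
from h import *
togo((0.4963,0.3395,0.107),-79.9)"
```

```text
t 10.03 pos [0.4965 0.3326 0.2029] psi -80.49 w 0.085 F [0.8 1.1 0.2]
 shift now-axes cm [-0.7  -0.09  9.59] target-axes [-0.68 -0.1   9.59] rot deg [-0.03 -0.09 -0.59]
```

>>> {"name": "jog_arm", "arguments": {"motion": "-0.7 -0.1 0 0 0 -0.6 8.5;0 0 2.5 0 0 0 8.5;0 0 2.5 0 0 0 8.5;0 0 2 0 0 0 8.5;0 0 0 0 0 0 8.5;0 0 0 0 0 0 8.5"}}

```text
time: 10.53
eef_pos: [0.4989, 0.3418, 0.1415]
tool_rot: [0.767, -0.641, 0.004, -0.007]
wrist_force: [-0.4, 0.6, 0.4]
width: 0.0851
```

```bash
sed -i 's/togo.*/togo((0.4963,0.3395,0.107),-79.9)/' /tmp/j.py; python3 /tmp/j.py w9
```

```text
t 10.53 pos [0.4989 0.3418 0.1415] psi -79.78 w 0.0851 F [-0.4  0.6  0.4]
 shift now-axes cm [0.19 0.35 3.44] target-axes [0.18 0.3  3.45] rot deg [-0.86  0.19  0.12]
rim 3201 ((0.4995856285095215, 0.37387561798095703), (0.28844377398490906, 0.0760558694601059), 10.021873474121094) 0.061907687357832086
tab 1662 ((0.49603891372680664, 0.34159237146377563), (0.044394414871931076, 0.08600524067878723), 8.736799240112305) [0.4743 0.2987 0.112 ] [0.5186 0.3857 0.135 ]
```

>>> {"name": "jog_arm", "arguments": {"motion": "0.2 0.3 0 -0.9 0.2 0.1 8.5;0 0 1.2 0 0 0 8.5;0 0 1.2 0 0 0 8.5;0 0 0.8 0 0 0 8.5;0 0 0 0 0 0 8.5;0 0 0 0 0 0 8.5"}}

```text
time: 11.08
eef_pos: [0.4974, 0.3401, 0.1118]
tool_rot: [0.767, -0.642, 0.001, -0.002]
wrist_force: [-0.7, 0.0, 0.7]
width: 0.0849
```

```bash
python3 /tmp/j.py w10
```

```text
t 11.08 pos [0.4974 0.3401 0.1118] psi -79.87 w 0.0849 F [-0.7  0.   0.7]
 shift now-axes cm [0.05 0.12 0.48] target-axes [0.04 0.11 0.48] rot deg [-0.27  0.11  0.03]
rim 3068 ((0.5129547119140625, 0.3760896921157837), (0.23812806606292725, 0.07595840096473694), 10.028585433959961) 0.06104721148581049
tab 5594 ((0.4962675869464874, 0.34169209003448486), (0.11125706136226654, 0.0444941520690918), 89.94816589355469) [0.474 0.286 0.112] [0.5185 0.3973 0.135 ]
```

View pics/w10.png

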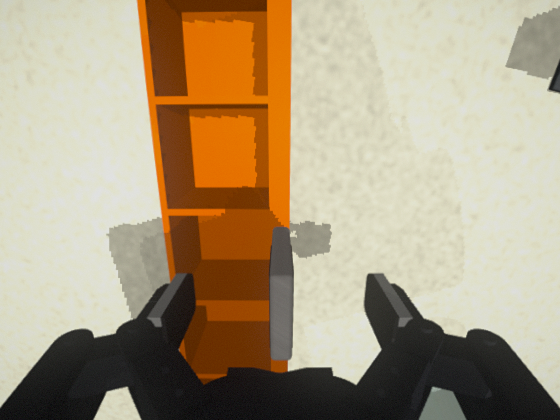

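>>> {"name": "jog_arm", "arguments": {"motion": "0 0.1 0.5 -0.3 0.1 0 8.5;0 0 0 0 0 0 6;0 0 0 0 0 0 4;0 0 0 0 0 0 2;0 0 0 0 0 0 0.5;0 0 0 0 0 0 0.5;0 0 0 0 0 0 0.5;0 0 0 0 0 0 0.5;0 0 0 0 0 0 0.5;0 0 0 0 0 0 0.5", "newtons": 70}}

```text
time: 11.97
eef_pos: [0.4966, 0.3399, 0.1068]
tool_rot: [0.767, -0.642, -0.0, 0.0]
wrist_force: [1.1, 0.6, -0.6]
width: 0.0093
```

```bash
python3 /tmp/j.py w11
```

```text
t 11.97 pos [0.4966 0.3399 0.1068] psi -79.86 w 0.0093 F [ 1.1  0.6 -0.6]
 shift now-axes cm [ 0.03  0.03 -0.02] target-axes [ 0.03  0.03 -0.02] rot deg [ 0.02 -0.01  0.04]
rim 2683 ((0.5015190839767456, 0.3744772672653198), (0.25550633668899536, 0.07615888863801956), 10.121674537658691) 0.06121834796248293
tab 5368 ((0.4971809983253479, 0.33744847774505615), (0.0444953590631485, 0.07323453575372696), 23.533884048461914) [0.4739 0.3014 0.112 ] [0.5184 0.3795 0.135 ]
```

View pics/w11.png

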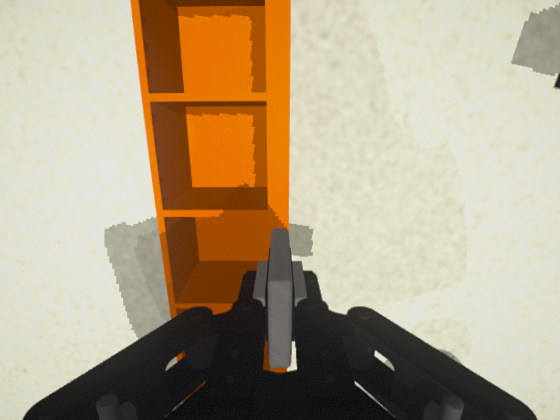

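>>> {"name": "jog_arm", "arguments": {"motion": "0 0 -1 0 0 0 0.5;0 0 -2 0 0 0 0.5;0 0 -3 0 0 0 0.5;0 0 -3 0 0 0 0.5;0 0 -3 0 0 0 0.5;0 0 -2 0 0 0 0.5;0 0 0 0 0 0 0.5;0 0 0 0 0 0 0.5"}}

```text
time: 12.68
eef_pos: [0.4942, 0.339, 0.2531]
tool_rot: [0.767, -0.642, -0.002, 0.004]
wrist_force: [-0.3, -0.8, -5.7]
width: 0.009
```

```bash
python3 -c "
from h import *
togo((0.5,0.3,0.25),-0.85)
grab('wrist','pics/w12.png');grab('scene','pics/s12.png')"
```

```text
t 12.68 pos [0.4942 0.339  0.2531] psi -79.83 w 0.009 F [-0.3 -0.8 -5.7]
 shift now-axes cm [3.94 0.12 0.33] target-axes [0.63 3.89 0.31] rot deg [  0.53   0.22 -78.98]
```

View pics/s12.png

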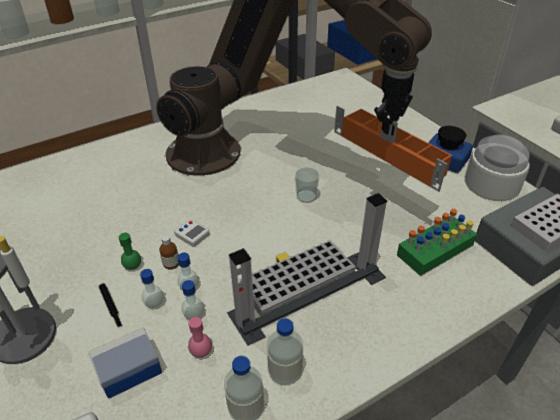

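View pics/w12.png

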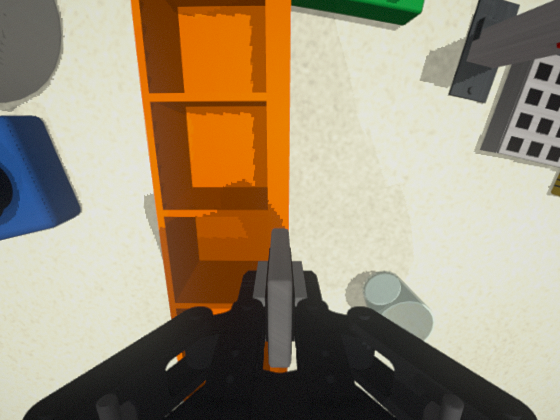

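>>> {"name": "jog_arm", "arguments": {"motion": "0 0 0 0.5 0.2 -5 0.5;0 0 0 0 0 -6.8 0.5;0 0 0 0 0 -6.8 0.5;0 0 0 0 0 -6.8 0.5;0 0 0 0 0 -6.8 0.5;0 0 0 0 0 -6.8 0.5;0 0 0 0 0 -6.8 0.5;0 0 0 0 0 -6.8 0.5;0 0 0 0 0 -6.8 0.5;0 0 0 0 0 -6.8 0.5;0 0 0 0 0 -6.8 0.5;0 0 0 0 0 -4 0.5;0 0 0 0 0 0 0.5;0 0 0 0 0 0 0.5"}}

```text
time: 13.95
eef_pos: [0.4875, 0.3352, 0.2243]
tool_rot: [1.0, 0.008, -0.019, 0.013]
wrist_force: [0.1, -0.2, -5.2]
width: 0.0089
```

```bash
python3 -c "
from h import *
p=stn(-85,0)
togo((p[0],p[1],0.26),-0.85)"
```

```text
t 13.95 pos [0.4875 0.3352 0.2243] psi 0.85 w 0.0089 F [ 0.1 -0.2 -5.2]
 shift now-axes cm [ 9.17 36.91 -2.96] target-axes [10.4  36.53 -3.57] rot deg [1.51 2.15 1.73]
```

>>> {"name": "jog_arm", "arguments": {"motion": "0 0 -1.5 1.5 2.1 1.7 0.5;1 2 -1.5 0 0 0 0.5;1 3.5 -0.6 0 0 0 0.5;1 3.5 0 0 0 0 0.5;1 3.5 0 0 0 0 0.5;1 3.5 0 0 0 0 0.5;1 3.5 0 0 0 0 0.5;1 3.5 0 0 0 0 0.5;1 3.5 0 0 0 0 0.5;1 3.5 0 0 0 0 0.5;0.5 3 0 0 0 0 0.5;0 1.5 0 0 0 0 0.5;0 0 0 0 0 0 0.5;0 0 0 0 0 0 0.5"}}

```text
time: 15.12
eef_pos: [0.5724, -0.0281, 0.2496]
tool_rot: [1.0, -0.028, -0.007, 0.001]
wrist_force: [-0.1, 1.2, -4.8]
width: 0.0089
```

```bash
python3 -c "
from h import *
p=stn(-85,0)
togo((p[0],p[1],0.26),-0.85)
grab('wrist','pics/w13.png');grab('scene','pics/s13.png');grab('top','pics/t13.png')"
```

```text
t 15.12 pos [ 0.5724 -0.0281  0.2496] psi -3.17 w 0.0089 F [-0.1  1.2 -4.8]
 shift now-axes cm [ 1.37  0.27 -1.06] target-axes [ 1.37  0.32 -1.04] rot deg [ 0.1   0.82 -2.32]
```

View pics/s13.png

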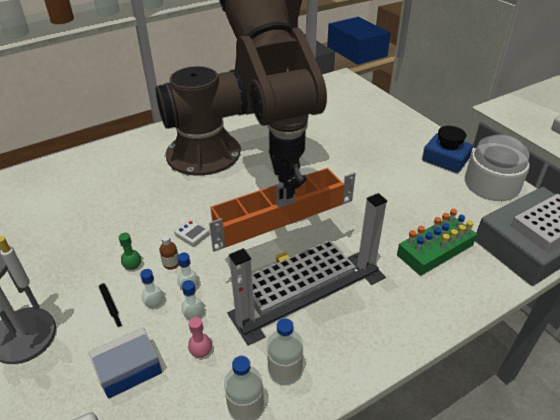

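View pics/w13.png

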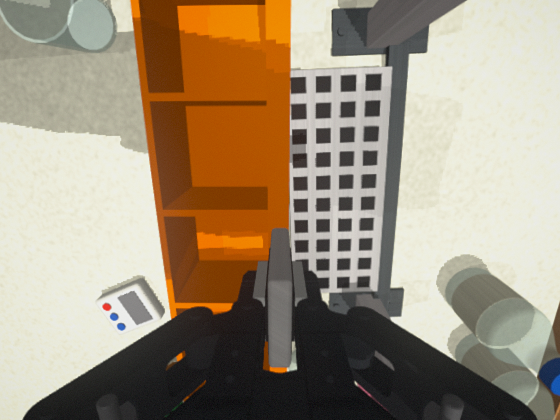

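View pics/t13.png

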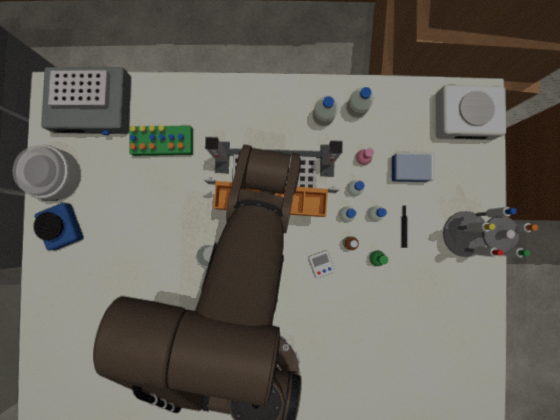

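>>> {"name": "jog_arm", "arguments": {"motion": "1.4 0.3 1 0.1 0.8 -2.3 0.5;0 0 1.2 0 0 0 0.5;0 0 0 0 0 0 0.5;0 0 0 0 0 0 0.5"}}

```text
time: 15.6
eef_pos: [0.5865, -0.0256, 0.2278]
tool_rot: [1.0, -0.003, 0.001, -0.0]
wrist_force: [0.2, -0.2, -4.3]
width: 0.0094
```

```bash
python3 -c "
from h import *
p=stn(-40,0)
togo((p[0],p[1],0.226),-0.85)"
```

```text
t 15.6 pos [ 0.5865 -0.0256  0.2278] psi -0.36 w 0.0094 F [ 0.2 -0.2 -4.3]
 shift now-axes cm [4.45 0.63 0.19] target-axes [4.46 0.59 0.18] rot deg [-0.03 -0.09  0.49]
```

>>> {"name": "jog_arm", "arguments": {"motion": "1.5 0.6 0.2 0 0 0.5 0.5;1.5 0 0 0 0 0 0.5;0 0 0 0 0 0 0.5;0 0 0 0 0 0 0.5"}}

```text
time: 15.93
eef_pos: [0.6169, -0.0287, 0.228]
tool_rot: [1.0, -0.007, 0.001, -0.0]
wrist_force: [0.9, 1.1, -5.1]
width: 0.0093
```

```bash
cat > /tmp/k.py <<'E'
import sys; sys.path.insert(0,'.')
from h import *
p=stn(-5,0)
togo((p[0],p[1],0.226),-0.85)
d=grab('scene','pics/s14.png'); W=d['W']; X,Y,Z=W[...,0],W[...,1],W[...,2]
a=cv2.imread('pics/s14.png')[150:350,190:410]; cv2.imwrite('pics/s14c.png',cv2.resize(a,None,fx=3.6,fy=3,interpolation=cv2.INTER_CUBIC))
hsv=d['hsv']
m=(hsv[...,0]<14)&(hsv[...,1]>170)&(Z>0.1)&(X>0.4)&(X<0.75)&(abs(Y)<0.25)
P=W[m]; print('orange',P.min(0),P.max(0))
E
python3 /tmp/k.py
```

```text
t 15.93 pos [ 0.6169 -0.0287  0.228 ] psi -0.75 w 0.0093 F [ 0.9  1.1 -5.1]
 shift now-axes cm [4.92 0.34 0.2 ] target-axes [4.92 0.33 0.2 ] rot deg [-0.05 -0.1   0.1 ]
orange [ 0.5434649  -0.21919807  0.11788418] [0.70163067 0.1266807  0.30287907]
```

View pics/s14c.png

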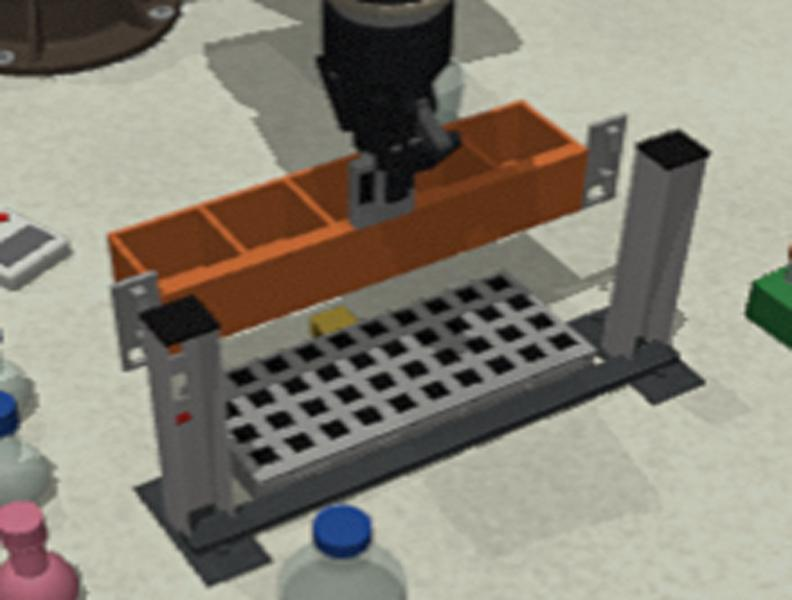

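>>> {"name": "jog_arm", "arguments": {"motion": "1 0.4 0.2 0 0 0.1 0.5;1 0 0 0 0 0 0.5;0.8 0 0 0 0 0 0.5;0 0 0 0 0 0 0.5;0 0 0 0 0 0 0.5"}}

```text
time: 16.4
eef_pos: [0.6469, -0.0327, 0.227]
tool_rot: [1.0, -0.007, 0.001, -0.0]
wrist_force: [-0.1, 0.1, -4.0]
width: 0.0091
```

```bash
sed -i 's/togo.*/togo((p[0],-0.033,0.226),-0.85)/;s/s14/s15/' /tmp/k.py; python3 /tmp/k.py
```

```text
t 16.4 pos [ 0.6469 -0.0327  0.227 ] psi -0.83 w 0.0091 F [-0.1  0.1 -4. ]
 shift now-axes cm [1.91 0.   0.11] target-axes [1.91 0.   0.1 ] rot deg [-0.05 -0.16  0.02]
orange [ 0.57325521 -0.20908061  0.11694218] [0.70022302 0.1232853  0.27758489]
```

>>> {"name": "jog_arm", "arguments": {"motion": "0.5 0 0.1 0 -0.1 0 0.5;0.4 0 0 0 0 0 0.5;0 0 0 0 0 0 0.5"}}

```text
time: 16.7
eef_pos: [0.6562, -0.0328, 0.2259]
tool_rot: [1.0, -0.007, 0.0, -0.0]
wrist_force: [-0.3, 0.2, -3.7]
width: 0.0093
```

>>> {"name": "jog_arm", "arguments": {"motion": "0.4 0 0 0 0 0 0.5;0.3 0 0 0 0 0 0.5;0 0 0 0 0 0 0.5"}}

```text
time: 16.95
eef_pos: [0.6639, -0.033, 0.2258]
tool_rot: [1.0, -0.007, 0.0, -0.0]
wrist_force: [-0.5, 0.4, -4.3]
width: 0.0091
```

>>> {"name": "jog_arm", "arguments": {"motion": "0.2 0 0 0 0 0 0.5;0.2 0 0 0 0 0 0.5"}}

```text
time: 17.12
eef_pos: [0.6655, -0.033, 0.2257]
tool_rot: [1.0, -0.007, -0.004, -0.0]
wrist_force: [-20.8, -0.6, 6.1]
width: 0.0092
```

>>> {"name": "jog_arm", "arguments": {"motion": "0.2 0 0 0 0 0 0.5;0.2 0 0 0 0 0 0.5"}}

```text
time: 17.28
eef_pos: [0.6656, -0.033, 0.2258]
tool_rot: [1.0, -0.007, -0.009, -0.0]
wrist_force: [-12.8, -0.0, 1.0]
width: 0.0092
```

```bash
python3 -c "
from h import *
togo((0.6655,-0.033,0.2118),-0.85)"
```

```text
t 17.28 pos [ 0.6656 -0.033   0.2258] psi -0.76 w 0.0092 F [-12.8  -0.    1. ]
 shift now-axes cm [0.02 0.   1.4 ] target-axes [-0.01  0.    1.4 ] rot deg [-0.04  1.07  0.09]
```

>>> {"name": "jog_arm", "arguments": {"motion": "0 0 0 0 1 0.1 0.5;0 0 0.3 0 0 0 0.5;0 0 0.3 0 0 0 0.5;0 0 0 0 0 0 0.5"}}

```text
time: 17.62
eef_pos: [0.6638, -0.033, 0.2207]
tool_rot: [1.0, -0.007, -0.003, -0.0]
wrist_force: [-3.6, -0.8, -5.6]
width: 0.0092
```

```bash
python3 -c "
from h import *
togo((0.6655,-0.033,0.2118),-0.85)"
```

```text
t 17.62 pos [ 0.6638 -0.033   0.2207] psi -0.85 w 0.0092 F [-3.6 -0.8 -5.6]
 shift now-axes cm [ 0.18 -0.01  0.89] target-axes [ 0.17 -0.01  0.89] rot deg [-0.02  0.31  0.  ]
```

>>> {"name": "jog_arm", "arguments": {"motion": "0.2 0 0.1 0 0.3 0 0.5;0.1 0 0.3 0 0 0 0.5;0.1 0 0.3 0 0 0 0.5"}}

```text
time: 17.87
eef_pos: [0.6654, -0.033, 0.2138]
tool_rot: [1.0, -0.007, -0.004, -0.001]
wrist_force: [-8.3, -0.0, 1.6]
width: 0.009
```

>>> {"name": "jog_arm", "arguments": {"motion": "0.1 0 0.3 0 0 0 0.5;0.1 0 0.3 0 0 0 0.5;0.1 0 0.3 0 0 0 0.5"}}

```text
time: 18.12
eef_pos: [0.6655, -0.0327, 0.2114]
tool_rot: [1.0, -0.007, -0.006, -0.0]
wrist_force: [-21.5, 0.4, 25.4]
width: 0.009
```

```bash
python3 -c "
from h import *
togo((0.6655,-0.033,0.2118),-0.85)"
```

```text
t 18.12 pos [ 0.6655 -0.0327  0.2114] psi -0.75 w 0.009 F [-21.5   0.4  25.4]
 shift now-axes cm [-0.    0.03 -0.04] target-axes [ 0.    0.03 -0.04] rot deg [0.   0.67 0.1 ]
```

>>> {"name": "jog_arm", "arguments": {"motion": "0 0 0 0 0.6 0 0.5;0 0 0.3 0 0 0 0.5;0 0 0.3 0 0 0 0.5;0 0 0.3 0 0 0 0.5"}}

```text
time: 18.45
eef_pos: [0.6651, -0.0326, 0.2114]
tool_rot: [1.0, -0.006, 0.002, 0.001]
wrist_force: [-13.0, 0.8, 23.2]
width: 0.0095
```

```bash
python3 -c "
from h import *
togo((0.6655,-0.033,0.2118),-0.85)
grab('top','pics/t16.png')
a=cv2.imread('pics/t16.png')[120:220,195:355]; cv2.imwrite('pics/t16c.png',cv2.resize(a,None,fx=5,fy=5,interpolation=cv2.INTER_CUBIC))"
```

```text
t 18.45 pos [ 0.6651 -0.0326  0.2114] psi -0.67 w 0.0095 F [-13.    0.8  23.2]
 shift now-axes cm [ 0.04  0.04 -0.04] target-axes [ 0.04  0.04 -0.04] rot deg [ 0.13 -0.24  0.18]
```

View pics/t16c.png

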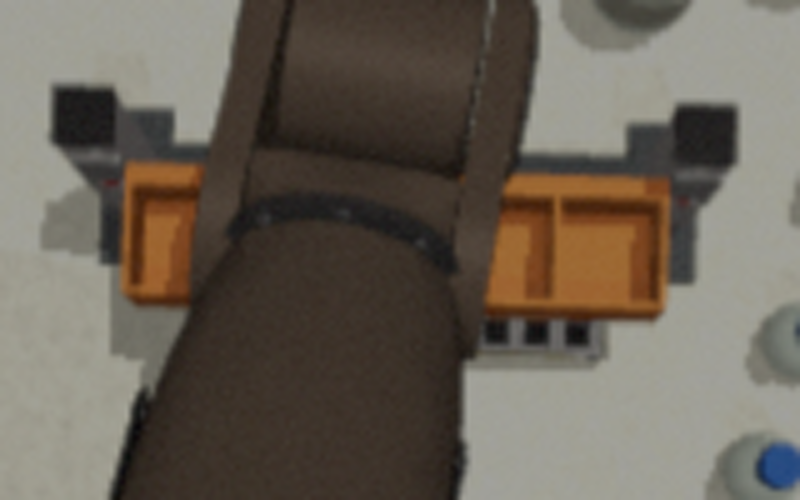

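>>> {"name": "jog_arm", "arguments": {"motion": "0 0 0 0.1 -0.2 0.2 0.5;0 0 -0.3 0 0 0 0.5;0 0 -0.3 0 0 0 0.5"}}

```text
time: 18.75
eef_pos: [0.664, -0.0324, 0.2146]
tool_rot: [1.0, -0.007, -0.002, 0.0]
wrist_force: [1.7, -0.4, -27.4]
width: 0.0093
```

>>> {"name": "jog_arm", "arguments": {"motion": "0.1 0 0.2 0 0 0 0.5;0 0 0.2 0 0 0 0.5;0 0 0.2 0 0 0 0.5;0 0 0.2 0 0 0 0.5"}}

```text
time: 19.08
eef_pos: [0.6653, -0.0324, 0.2115]
tool_rot: [1.0, -0.007, -0.001, 0.001]
wrist_force: [-9.9, 1.3, 10.6]
width: 0.0092
```

```bash
python3 -c "
from h import *
togo((0.6655,-0.033,0.2118),-0.85)"
```

```text
t 19.08 pos [ 0.6653 -0.0324  0.2115] psi -0.77 w 0.0092 F [-9.9  1.3 10.6]
 shift now-axes cm [ 0.02  0.06 -0.03] target-axes [ 0.02  0.06 -0.03] rot deg [0.08 0.13 0.08]
```

>>> {"name": "jog_arm", "arguments": {"motion": "0 0 0 0 0 0 2;0 0 0 0 0 0 4;0 0 0 0 0 0 6;0 0 0 0 0 0 6;0 0 -1.5 0 0 0 6;0 0 -3 0 0 0 6;0 0 -3 0 0 0 6;-3 0 -2 0 0 0 6;-3.5 0 0 0 0 6 6;-3.5 0 0 0 0 6.8 6;-3.5 0 0 0 0 6.8 6;-2 0 0 0 0 6.8 6;0 0 0 0 0 6.8 6;0 0 0 0 0 6.8 6;0 0 0 0 0 6.8 6;0 0 0 0 0 6.8 6;0 0 0 0 0 6.8 6;0 0 0 0 0 6.8 6"}}

```text
time: 20.58
eef_pos: [0.5111, -0.0114, 0.315]
tool_rot: [0.814, -0.581, 0.009, -0.005]
wrist_force: [-0.3, 0.7, -0.2]
width: 0.0604
```

```bash
python3 -c "
from h import *
togo((0.47,-0.033,0.33),-90.85)"
```

```text
t 20.58 pos [ 0.5111 -0.0114  0.315 ] psi -71.01 w 0.0604 F [-0.3  0.7 -0.2]
 shift now-axes cm [ 0.72  4.56 -1.58] target-axes [ 2.22  4.08 -1.5 ] rot deg [-1.17 -0.35 19.84]
```

>>> {"name": "jog_arm", "arguments": {"motion": "0 0 -1.5 -1 -0.3 6.6 6;0 2 0 0 0 6.6 6;0 2 0 0 0 6 6;2 0 0 0 0 0 6;0 0 0 0 0 0 6;0 0 0 0 0 0 6"}}

```text
time: 21.08
eef_pos: [0.4711, -0.0378, 0.3318]
tool_rot: [-0.696, 0.718, -0.004, 0.002]
wrist_force: [-0.5, 0.2, 0.7]
width: 0.0599
```

```bash
python3 -c "
from h import *
togo((0.47,-0.033,0.33),-90.85)
grab('wrist','pics/w17.png');grab('scene','pics/s17.png');grab('top','pics/t17.png')"
```

```text
t 21.08 pos [ 0.4711 -0.0378  0.3318] psi -91.72 w 0.0599 F [-0.5  0.2  0.7]
 shift now-axes cm [-0.48  0.13  0.17] target-axes [-0.48  0.12  0.18] rot deg [-0.43 -0.15 -0.87]
```

View pics/w17.png

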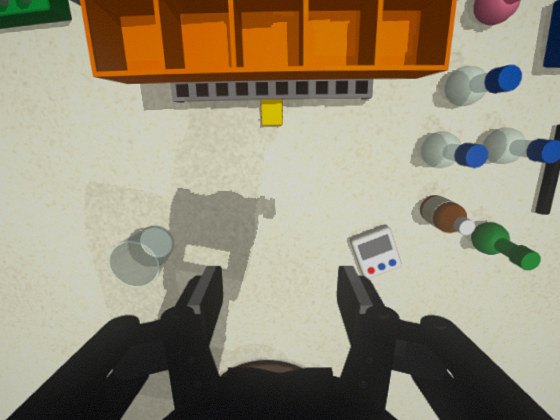

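View pics/s17.png

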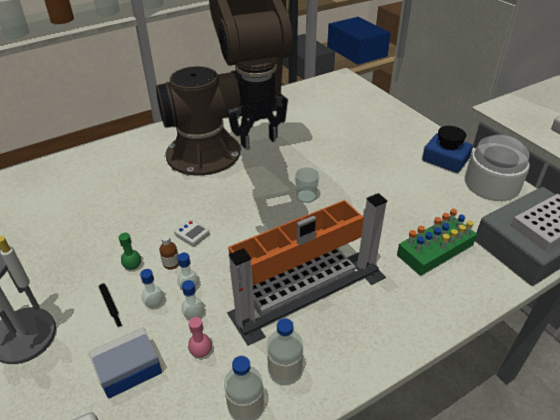

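```bash
cat > /tmp/l.py <<'E'
import sys; sys.path.insert(0,'.')
import numpy as np,cv2
ims=[]
for f in ['top0','t17']:
    z=np.load(f'pics/{f}.npz'); W=z['W']; img=z['img']; hsv=cv2.cvtColor(img,cv2.COLOR_RGB2HSV)
    m=((hsv[...,0]<6)|(hsv[...,0]>172))&(hsv[...,1]>120)
    m[:130]=0;m[190:]=0;m[:,:205]=0;m[:,345:]=0
    for v,u in zip(*np.where(m)): print(f,u,v,W[v,u].round(4),img[v,u])
    a=img[130:215,200:350][:,:,::-1]; ims.append(cv2.resize(a,None,fx=5,fy=5,interpolation=cv2.INTER_CUBIC))
z=np.load('pics/t17.npz');cv2.imwrite('pics/t17c.png',ims[1])
for f in ['w17','t17','s17']:
    z=np.load(f'pics/{f}.npz'); W=z['W']; hsv=cv2.cvtColor(z['img'],cv2.COLOR_RGB2HSV)
    m=(hsv[...,0]<14)&(hsv[...,1]>170)&(W[...,2]>0.155)&(W[...,2]<0.185)&(W[...,0]>0.5)&(W[...,0]<0.69)&(abs(W[...,1])<0.25)
    P=W[m]; print(f,cv2.minAreaRect(P[:,:2].astype(np.float32)),np.percentile(P[:,2],[50,90,97]))
E
python3 /tmp/l.py
```

```text
top0 216 156 [0.669  0.1389 0.1201] [74 27 25]
top0 217 156 [0.6702 0.1368 0.1137] [75 23 20]
top0 218 156 [0.6698 0.1334 0.1161] [71 27 27]
top0 330 159 [ 0.666  -0.2039  0.1187] [74 34 33]
top0 331 159 [ 0.6668 -0.2075  0.1142] [75 31 32]
top0 332 159 [ 0.6661 -0.2099  0.1186] [73 37 35]
top0 331 160 [ 0.668  -0.2104  0.0899] [71 33 33]
top0 332 160 [ 0.6684 -0.2137  0.0876] [69 38 35]
t17 237 182 [0.6015 0.0824 0.0335] [37 20 17]
w17 ((0.6233210563659668, -0.03355488181114197), (0.3144316077232361, 0.06436669081449509), 88.11618041992188) [0.16124312 0.16717809 0.16920621]
t17 ((0.626780092716217, -0.036836087703704834), (0.07367713004350662, 0.3120894730091095), 0.6723027229309082) [0.1669647  0.17175622 0.17331644]
s17 ((0.6316509246826172, -0.03420951962471008), (0.3126262128353119, 0.0805559977889061), 89.48979187011719) [0.16658784 0.17170944 0.17284553]
```

View pics/t17c.png

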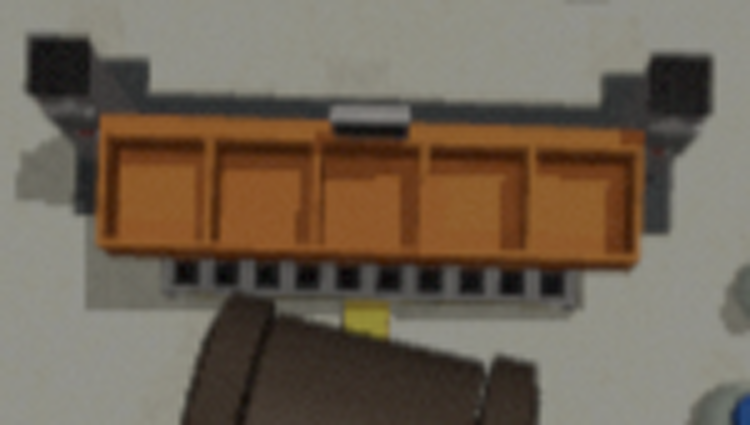

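>>> {"name": "jog_arm", "arguments": {"motion": "-3 -0.5 0 -0.4 -0.1 -0.9 6;-3.5 -1 1 0 0 0 6;-3.5 -1 1 0 0 0 6;-3.5 -1 1 0 0 0 6;-3.5 -0.5 1 0 0 0 6;-0.5 0 1 0 0 0 6;0 0 0 0 0 0 6;0 0 0 0 0 0 6"}}

```text
time: 21.9
eef_pos: [0.5175, 0.1477, 0.2784]
tool_rot: [-0.704, 0.71, -0.001, 0.0]
wrist_force: [-0.1, 0.1, 0.3]
width: 0.0602
```

```bash
python3 -c "
from h import *
togo((0.51,-0.2,0.27),-90.85)
d=grab('wrist','pics/w18.png')
a=d['img'][0:160,160:400][:,:,::-1]; cv2.imwrite('pics/w18c.png',cv2.resize(a,None,fx=3.3,fy=3.3,interpolation=cv2.INTER_CUBIC))"
```

```text
t 21.9 pos [0.5175 0.1477 0.2784] psi -90.5 w 0.0602 F [-0.1  0.1  0.3]
 shift now-axes cm [34.77  0.45  0.88] target-axes [34.77  0.24  0.84] rot deg [-0.07 -0.07  0.35]
```

View pics/w18c.png

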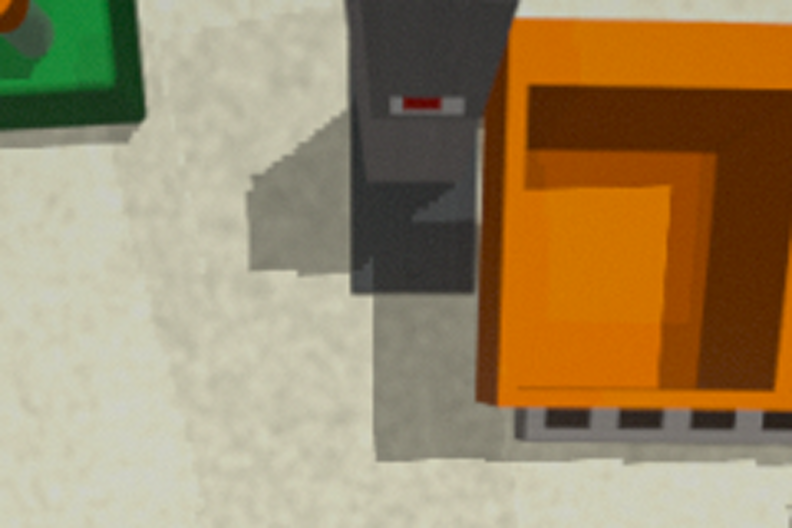

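>>> {"name": "jog_arm", "arguments": {"motion": "3.5 0 0 0 0 0 6;3.5 0 0 0 0 0 6;3.5 0 0 0 0 0 6;3.5 0 0 0 0 0 6;3.5 0 0 0 0 0 6;3.5 0 0 0 0 0 6;3.5 0 0 0 0 0 6;3.5 0 0 0 0 0 6;3.5 0 0 0 0 0 6;3 0 0 0 0 0 6;0 0 0 0 0 0 6;0 0 0 0 0 0 6"}}

```text
time: 22.95
eef_pos: [0.5073, -0.2272, 0.2888]
tool_rot: [-0.699, 0.715, -0.007, 0.002]
wrist_force: [0.2, 1.3, 0.0]
width: 0.0598
```

```bash
cat > /tmp/m.py <<'E'
import sys; sys.path.insert(0,'.')
from h import *
fn=sys.argv[1]
togo((0.51,-0.2,0.27),-90.85)
d=grab('wrist',f'pics/{fn}.png'); W=d['W']; X,Y,Z=W[...,0],W[...,1],W[...,2]; hsv=d['hsv']
m=(hsv[...,0]>100)&(hsv[...,0]<125)&(hsv[...,1]>150)&(Z>0.07)&(Z<0.13)&(X<0.65)
n,l=cv2.connectedComponents(m.astype(np.uint8))
for i in range(1,n):
    P=W[l==i]
    if len(P)>30:
        t=P[P[:,2]>0.1]
        if len(t)>10: print(len(P),'top mid',((t.min(0)+t.max(0))/2).round(4),t.mean(0).round(4),'ext',(t.max(0)-t.min(0)).round(4), 'px',np.argwhere(l==i).mean(0).round())
E
python3 /tmp/m.py w19; python3 -c "
import cv2
a=cv2.imread('pics/w19.png')[0:160,160:400]; cv2.imwrite('pics/w19c.png',cv2.resize(a,None,fx=3.3,fy=3.3,interpolation=cv2.INTER_CUBIC))"
```

```text
t 22.95 pos [ 0.5073 -0.2272  0.2888] psi -91.24 w 0.0598 F [0.2 1.3 0. ]
 shift now-axes cm [-2.74 -0.19  1.87] target-axes [-2.73 -0.23  1.88] rot deg [-0.79 -0.4  -0.39]
589 top mid [ 0.5924 -0.2941  0.1058] [ 0.5929 -0.2937  0.1061] ext [0.0253 0.0258 0.0054] px [116. 345.]
447 top mid [ 0.5119 -0.3616  0.1063] [ 0.5123 -0.3616  0.1061] ext [0.0251 0.0251 0.0048] px [195. 406.]
454 top mid [ 0.5086 -0.2694  0.1061] [ 0.5089 -0.2695  0.1061] ext [0.0251 0.0246 0.0039] px [200. 319.]
```

View pics/w19c.png

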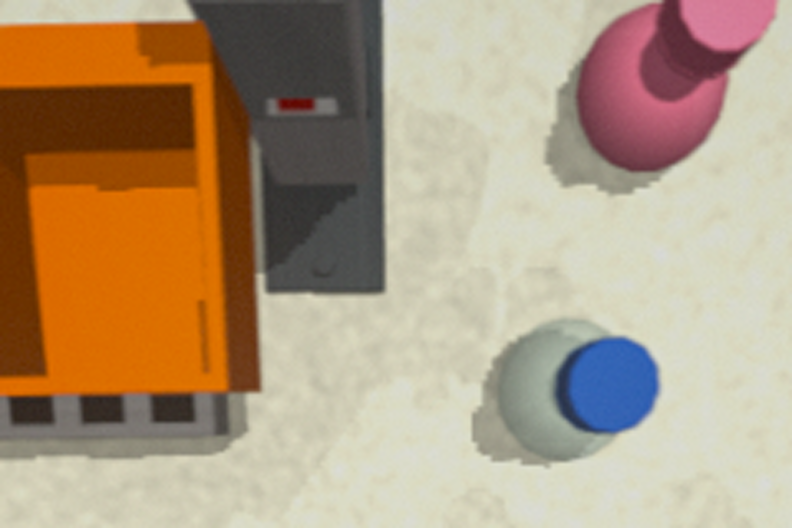

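View pics/w19.png

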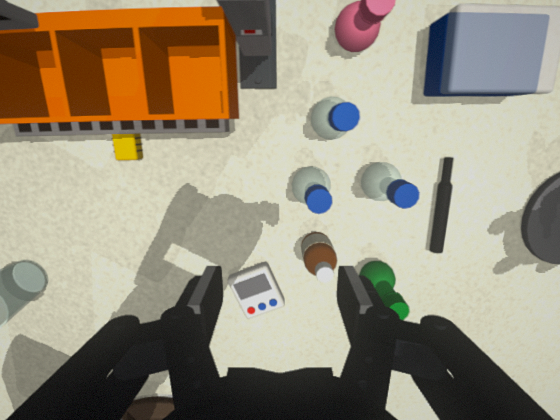

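>>> {"name": "jog_arm", "arguments": {"motion": "2 -0.2 1.5 -0.8 -0.4 -0.4 6;2.2 0 2.5 0 0 0 6;0 0 3 0 0 0 6;0 0 3 0 0 0 6;0 0 2 0 0 0 6;0 0 0 0 0 0 6;0 0 0 0 0 0 6"}}

```text
time: 23.58
eef_pos: [0.5092, -0.2681, 0.1705]
tool_rot: [-0.703, 0.711, -0.004, 0.001]
wrist_force: [-0.0, 0.5, 0.6]
width: 0.0599
```

```bash
sed -i 's/togo.*/togo((0.5086,-0.2694,0.097),-90.85)/' /tmp/m.py; python3 /tmp/m.py w20
```

```text
t 23.58 pos [ 0.5092 -0.2681  0.1705] psi -90.64 w 0.0599 F [-0.   0.5  0.6]
 shift now-axes cm [0.1  0.11 7.35] target-axes [0.13 0.06 7.35] rot deg [-0.38 -0.23  0.21]
1632 top mid [ 0.5927 -0.2937  0.105 ] [ 0.5928 -0.2935  0.1061] ext [0.0261 0.0262 0.0067] px [115. 321.]
1071 top mid [ 0.5124 -0.3609  0.1062] [ 0.5126 -0.361   0.1061] ext [0.0262 0.0256 0.0045] px [240. 417.]
1083 top mid [ 0.5088 -0.2691  0.1062] [ 0.5092 -0.2692  0.1062] ext [0.0258 0.0258 0.0047] px [246. 281.]
```

View pics/w20.png

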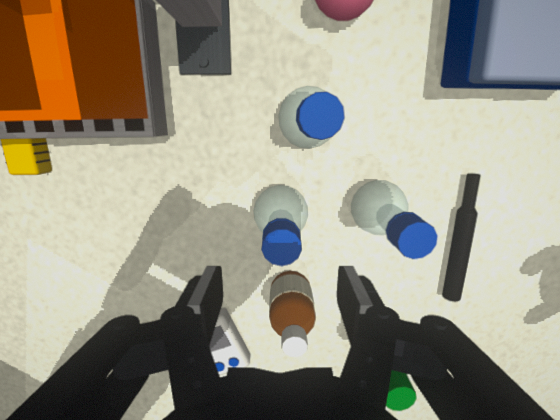

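>>> {"name": "jog_arm", "arguments": {"motion": "0.1 0 0 -0.4 -0.2 0.2 6;0 0 2 0 0 0 6;0 0 2 0 0 0 6;0 0 1 0 0 0 6;0 0 0 0 0 0 6;0 0 0 0 0 0 6"}}

```text
time: 24.13
eef_pos: [0.513, -0.2698, 0.1288]
tool_rot: [-0.702, 0.712, -0.006, 0.001]
wrist_force: [-0.4, 0.4, 0.6]
width: 0.0598
```

```bash
python3 -c "
from h import *
togo((0.5090,-0.2692,0.096),-90.85)"
```

```text
t 24.13 pos [ 0.513  -0.2698  0.1288] psi -90.74 w 0.0598 F [-0.4  0.4  0.6]
 shift now-axes cm [-0.08  0.43  3.28] target-axes [-0.06  0.4   3.28] rot deg [-0.59 -0.45  0.11]
```

>>> {"name": "jog_arm", "arguments": {"motion": "0 0.4 0 -0.6 -0.5 0.1 6;0 0 1.5 0 0 0 6;0 0 1 0 0 0 6;0 0 0.8 0 0 0 6;0 0 0 0 0 0 6"}}

```text
time: 24.55
eef_pos: [0.51, -0.2708, 0.0996]
tool_rot: [-0.702, 0.712, -0.002, 0.001]
wrist_force: [-0.3, 0.2, 0.4]
width: 0.0602
```

```bash
python3 -c "
from h import *
togo((0.5090,-0.2692,0.096),-90.85)"
```

```text
t 24.55 pos [ 0.51   -0.2708  0.0996] psi -90.85 w 0.0602 F [-0.3  0.2  0.4]
 shift now-axes cm [-0.16  0.11  0.36] target-axes [-0.16  0.1   0.36] rot deg [-0.2  -0.07 -0.  ]
```

Small correction, then close on the cap.

>>> {"name": "jog_arm", "arguments": {"motion": "-0.2 0.1 0.3 -0.2 -0.1 0 6;0 0 0 0 0 0 5;0 0 0 0 0 0 4;0 0 0 0 0 0 3;0 0 0 0 0 0 2.4;0 0 0 0 0 0 2.4;0 0 0 0 0 0 2.4;0 0 0 0 0 0 2.4", "newtons": 25}}

```text
time: 25.22
eef_pos: [0.5094, -0.2689, 0.098]
tool_rot: [-0.702, 0.712, -0.0, 0.0]
wrist_force: [0.9, 0.3, -1.5]
width: 0.0276
```

```bash
cat > /tmp/n.py <<'E'
import sys; sys.path.insert(0,'.')
from h import *
p=stn(-42,float(sys.argv[2])); p[1]-=0.0005
print(p); togo((p[0],p[1],0.30),-90.85)
grab('wrist','pics/%s.png'%sys.argv[1])
E
python3 /tmp/n.py w21 62
```

```text
[0.62992438 0.02931624]
t 25.22 pos [ 0.5094 -0.2689  0.098 ] psi -90.85 w 0.0276 F [ 0.9  0.3 -1.5]
 shift now-axes cm [-30.   -11.62 -20.19] target-axes [-30.   -11.61 -20.2 ] rot deg [-0.04  0.    0.  ]
```

View pics/w21.png

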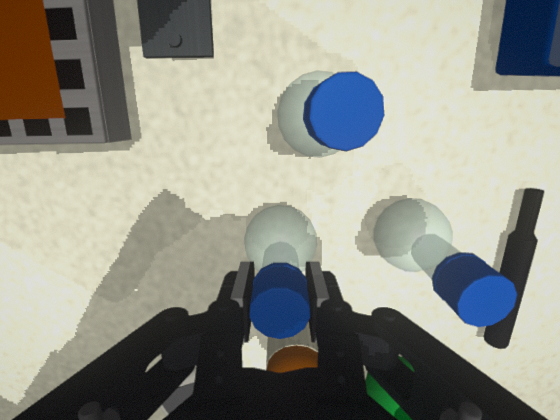

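>>> {"name": "jog_arm", "arguments": {"motion": "0 0 -1.5 0 0 0 2.4;0 0 -3 0 0 0 2.4;0 0 -3.5 0 0 0 2.4;0 0 -3.5 0 0 0 2.4;0 0 -3.5 0 0 0 2.4;0 0 -3.5 0 0 0 2.4;0 0 -2.5 0 0 0 2.4;-3 -1 0 0 0 0 2.4;-3.5 -1.3 0 0 0 0 2.4;-3.5 -1.3 0 0 0 0 2.4;-3.5 -1.3 0 0 0 0 2.4;-3.5 -1.3 0 0 0 0 2.4;-3.5 -1.3 0 0 0 0 2.4;-3.5 -1.3 0 0 0 0 2.4;-3 -1.3 0 0 0 0 2.4;-2 -1 0 0 0 0 2.4;0 0 0 0 0 0 2.4;0 0 0 0 0 0 2.4"}}

```text
time: 26.77
eef_pos: [0.6277, 0.0326, 0.3192]
tool_rot: [-0.7, 0.714, 0.001, 0.001]
wrist_force: [0.3, 0.0, -0.3]
width: 0.0272
```

```bash
python3 /tmp/n.py w22 62
```

```text
[0.62992438 0.02931624]
t 26.77 pos [0.6277 0.0326 0.3192] psi -91.07 w 0.0272 F [ 0.3  0.  -0.3]
 shift now-axes cm [ 0.33 -0.23  1.91] target-axes [ 0.33 -0.23  1.92] rot deg [ 0.01  0.09 -0.22]
```

View pics/w22.png

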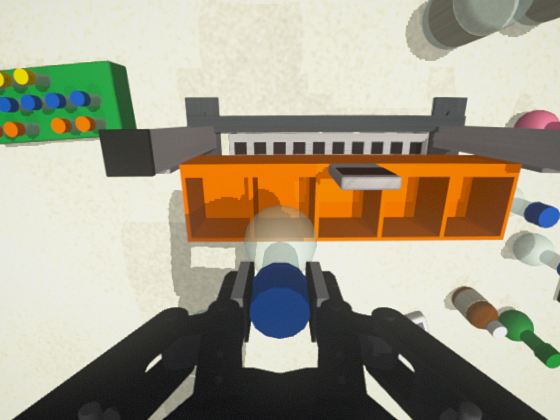

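```bash
cat > /tmp/o.py <<'E'
import numpy as np,cv2,sys
z=np.load(f'pics/{sys.argv[1]}.npz'); W=z['W']; hsv=cv2.cvtColor(z['img'],cv2.COLOR_RGB2HSV)
m=(hsv[...,0]<14)&(hsv[...,1]>170)&(W[...,2]>0.164)&(W[...,2]<0.18)&(W[...,0]>0.5)&(W[...,0]<0.69)&(abs(W[...,1])<0.25)
P=W[m]; print(len(P),cv2.minAreaRect(P[:,:2].astype(np.float32)),np.percentile(P[:,2],[50,97]),np.percentile(P,[0.5,99.5],axis=0))
# dividers: histogram of y for rim pts mid depth
q=P[(P[:,0]>0.605)&(P[:,0]<0.655)]; h,e=np.histogram(q[:,1],bins=np.arange(-0.21,0.15,0.002))
print([(round(e[i]+0.001,3),h[i]) for i in range(len(h)) if h[i]>0])
E
python3 /tmp/o.py w22
```

```text
990 ((0.6328397393226624, -0.033460721373558044), (0.3150452971458435, 0.07578196376562119), 89.07745361328125) [0.16675684 0.17007272] [[ 0.59280142 -0.18923225  0.16403128]
 [ 0.6723579   0.12362601  0.17060436]]
[(np.float64(-0.189), np.int64(5)), (np.float64(-0.187), np.int64(107)), (np.float64(-0.185), np.int64(69)), (np.float64(-0.125), np.int64(21)), (np.float64(-0.123), np.int64(42)), (np.float64(-0.067), np.int64(1)), (np.float64(-0.063), np.int64(10)), (np.float64(0.057), np.int64(3)), (np.float64(0.059), np.int64(2)), (np.float64(0.061), np.int64(1)), (np.float64(0.119), np.int64(29)), (np.float64(0.121), np.int64(89)), (np.float64(0.123), np.int64(45))]
```

>>> {"name": "jog_arm", "arguments": {"motion": "0.4 -0.2 0 0 0.1 -0.2 2.4;0 0 2 0 0 0 2.4;0 0 1.5 0 0 0 2.4;0 0 0 0 0 0 2.4;0 0 0 0 0 0 2.4"}}

```text
time: 27.23
eef_pos: [0.6288, 0.022, 0.2845]
tool_rot: [-0.7, 0.714, -0.001, 0.0]
wrist_force: [0.9, 0.5, -0.4]
width: 0.0267
```

```bash
python3 -c "
from h import *
togo((0.6298,0.0288,0.207),-90.85)"
```

```text
t 27.23 pos [0.6288 0.022  0.2845] psi -91.15 w 0.0267 F [ 0.9  0.5 -0.4]
 shift now-axes cm [-0.7  -0.08  7.75] target-axes [-0.69 -0.09  7.75] rot deg [-0.08 -0.07 -0.3 ]
```

>>> {"name": "jog_arm", "arguments": {"motion": "-0.7 -0.1 0 -0.1 -0.1 -0.3 2.4;0 0 0 0 0 0 2.4;0 0 1 0 0 0 2.4;0 0 0 0 0 0 2.4;0 0 0 0 0 0 2.4"}}

```text
time: 27.65
eef_pos: [0.6306, 0.0274, 0.2768]
tool_rot: [-0.701, 0.713, -0.001, 0.001]
wrist_force: [0.9, 0.8, -0.1]
width: 0.0276
```

```bash
python3 -c "
from h import *
togo((0.6298,0.0288,0.207),-90.85)"
```

```text
t 27.65 pos [0.6306 0.0274 0.2768] psi -90.96 w 0.0276 F [ 0.9  0.8 -0.1]
 shift now-axes cm [-0.14  0.1   6.98] target-axes [-0.14  0.08  6.98] rot deg [-0.19  0.01 -0.11]
```

>>> {"name": "jog_arm", "arguments": {"motion": "-0.15 0.1 0 -0.2 0 -0.1 2.4;0 0 0.5 0 0 0 2.4;0 0 0.8 0 0 0 2.4;0 0 0.8 0 0 0 2.4;0 0 0 0 0 0 2.4;0 0 0 0 0 0 2.4"}}

```text
time: 28.15
eef_pos: [0.6293, 0.0294, 0.2535]
tool_rot: [-0.702, 0.712, 0.0, -0.0]
wrist_force: [0.5, -0.4, 0.2]
width: 0.0272
```

```bash
python3 -c "
from h import *
togo((0.6298,0.0288,0.207),-90.85)
grab('wrist','pics/w23.png')"
```

```text
t 28.15 pos [0.6293 0.0294 0.2535] psi -90.81 w 0.0272 F [ 0.5 -0.4  0.2]
 shift now-axes cm [ 0.06 -0.05  4.65] target-axes [ 0.06 -0.05  4.65] rot deg [0.05 0.01 0.04]
```

View pics/w23.png

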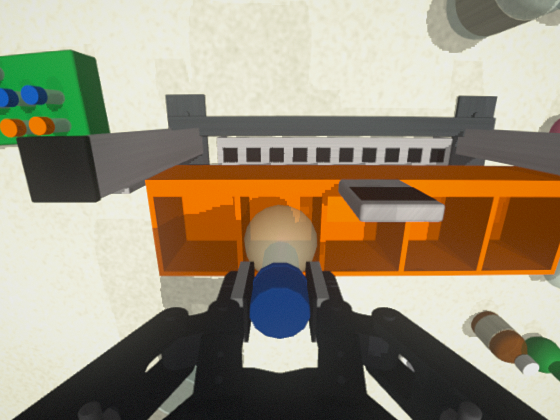

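>>> {"name": "jog_arm", "arguments": {"motion": "0.05 0 0.6 0 0 0 2.4;0 0 0.8 0 0 0 2.4;0 0 0.8 0 0 0 2.4;0 0 0.6 0 0 0 2.4;0 0 0 0 0 0 2.4"}}

```text
time: 28.62
eef_pos: [0.6292, 0.0287, 0.2226]
tool_rot: [-0.702, 0.712, 0.0, -0.0]
wrist_force: [-1.4, -0.2, -0.7]
width: 0.0271
```

```bash
python3 -c "
from h import *
togo((0.6298,0.0288,0.207),-90.85)"
```

```text
t 28.62 pos [0.6292 0.0287 0.2226] psi -90.82 w 0.0271 F [-1.4 -0.2 -0.7]
 shift now-axes cm [-0.01 -0.06  1.56] target-axes [-0.01 -0.06  1.56] rot deg [0.04 0.01 0.03]
```

>>> {"name": "jog_arm", "arguments": {"motion": "0 0 0.5 0 0 0 2.4;0 0 0.4 0 0 0 2.4;0 0 0.3 0 0 0 2.4;0 0 0 0 0 0 2.4"}}

```text
time: 28.95
eef_pos: [0.6292, 0.0287, 0.2089]
tool_rot: [-0.702, 0.712, 0.001, -0.0]
wrist_force: [0.4, -0.3, -1.2]
width: 0.027
```

>>> {"name": "jog_arm", "arguments": {"motion": "0 0 0.1 0 0 0 2.4;0 0 0.1 0 0 0 2.4;0 0 0 0 0 0 2.4"}}

```text
time: 29.2
eef_pos: [0.6294, 0.0287, 0.2069]
tool_rot: [-0.702, 0.712, 0.0, -0.0]
wrist_force: [0.3, -0.4, -1.0]
width: 0.0273
```

>>> {"name": "jog_arm", "arguments": {"motion": "0 0 0.1 0 0 0 2.4;0 0 0 0 0 0 2.4"}}

```text
time: 29.37
eef_pos: [0.6295, 0.0287, 0.2061]
tool_rot: [-0.702, 0.712, 0.0, -0.0]
wrist_force: [-0.2, 0.9, -1.3]
width: 0.0273
```

>>> {"name": "jog_arm", "arguments": {"motion": "0 0 0.1 0 0 0 2.4;0 0 0 0 0 0 2.4"}}

```text
time: 29.53
eef_pos: [0.6298, 0.0287, 0.206]
tool_rot: [-0.702, 0.712, -0.0, 0.001]
wrist_force: [-0.3, 0.7, -1.2]
width: 0.0273
```

>>> {"name": "jog_arm", "arguments": {"motion": "0 0 0.15 0 0 0 2.4"}}

```text
time: 29.62
eef_pos: [0.6302, 0.0287, 0.2055]
tool_rot: [-0.702, 0.712, -0.001, 0.001]
wrist_force: [-1.8, -0.2, 18.0]
width: 0.0271
```

>>> {"name": "jog_arm", "arguments": {"motion": "0 0 -0.05 0 0 0 2.4;0 0 0 0 0 0 3.2;0 0 0 0 0 0 4;0 0 0 0 0 0 4.4;0 0 0 0 0 0 4.4;0 0 -1 0 0 0 4.4;0 0 -2 0 0 0 4.4;0 0 -3 0 0 0 4.4;0 0 -3 0 0 0 4.4;0 0 -3 0 0 0 4.4;0 0 0 0 0 0 4.4"}}

```text
time: 30.53
eef_pos: [0.6292, 0.0287, 0.3324]
tool_rot: [-0.702, 0.712, 0.0, -0.0]
wrist_force: [0.7, -0.5, 0.2]
width: 0.0442
```

```bash
sed -i 's/togo.*/togo((0.5927,-0.2937,0.2),-90.85)/' /tmp/m.py; python3 /tmp/m.py w24
```

```text
t 30.53 pos [0.6292 0.0287 0.3324] psi -90.82 w 0.0442 F [ 0.7 -0.5  0.2]
 shift now-axes cm [32.29  3.19 13.23] target-axes [32.29  3.17 13.24] rot deg [0.03 0.01 0.03]
296 top mid [ 0.5935 -0.2921  0.1063] [ 0.5932 -0.292   0.106 ] ext [0.025  0.0268 0.0045] px [216. 535.]
```

View pics/w24.png

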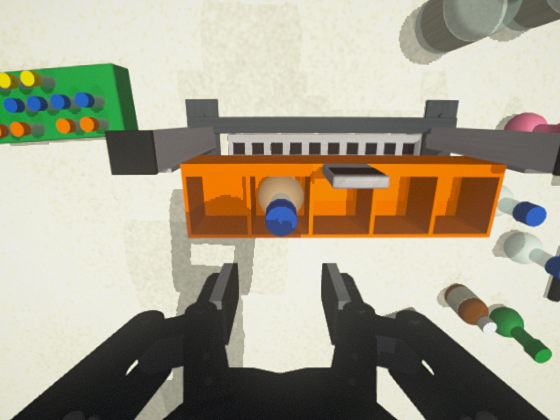

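>>> {"name": "jog_arm", "arguments": {"motion": "2.5 0.3 0 0 0 0 5;3.5 0.3 0 0 0 0 5;3.5 0.3 0 0 0 0 5;3.5 0.3 0 0 0 0 5;3.5 0.3 0 0 0 0 5.5;3.5 0.4 0 0 0 0 5.5;3.5 0.4 0 0 0 0 5.5;3.5 0.4 0 0 0 0 5.5;3 0.4 0 0 0 0 5.5;1.5 0 0 0 0 0 5.5;0 0 2 0 0 0 5.5;0 0 3 0 0 0 5.5;0 0 3 0 0 0 5.5;0 0 3 0 0 0 5.5;0 0 2 0 0 0 5.5;0 0 0 0 0 0 5.5;0 0 0 0 0 0 5.5"}}

```text
time: 32.0
eef_pos: [0.5868, -0.2964, 0.1858]
tool_rot: [-0.703, 0.711, 0.008, -0.002]
wrist_force: [0.6, -0.2, 0.5]
width: 0.0551
```

```bash
sed -i 's/togo.*/togo((0.5927,-0.2937,0.098),-90.85)/' /tmp/m.py; python3 /tmp/m.py w25
```

```text
t 32.0 pos [ 0.5868 -0.2964  0.1858] psi -90.7 w 0.0551 F [ 0.6 -0.2  0.5]
 shift now-axes cm [-0.22 -0.71  8.77] target-axes [-0.28 -0.59  8.78] rot deg [0.83 0.42 0.15]
936 top mid [ 0.5935 -0.2942  0.1061] [ 0.5941 -0.294   0.1062] ext [0.0256 0.0251 0.0035] px [226. 277.]
```

View pics/w25.png

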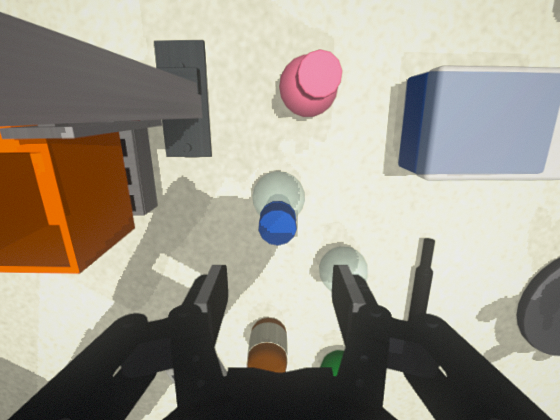

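>>> {"name": "jog_arm", "arguments": {"motion": "-0.2 -0.7 0 0.8 0.4 0.1 5.5;0 0 0 0 0 0 5.5;0 0 2 0 0 0 5.5;0 0 2 0 0 0 5.5;0 0 1 0 0 0 5.5;0 0 0 0 0 0 5.5;0 0 0 0 0 0 5.5"}}

```text
time: 32.63
eef_pos: [0.5992, -0.2949, 0.1444]
tool_rot: [-0.703, 0.711, -0.008, 0.002]
wrist_force: [-0.6, -0.4, 0.5]
width: 0.0548
```

```bash
python3 -c "
from h import *
togo((0.5934,-0.2940,0.097),-90.85)"
```

```text
t 32.63 pos [ 0.5992 -0.2949  0.1444] psi -90.71 w 0.0548 F [-0.6 -0.4  0.5]
 shift now-axes cm [-0.12  0.65  4.73] target-axes [-0.08  0.58  4.74] rot deg [-0.84 -0.48  0.14]
```

>>> {"name": "jog_arm", "arguments": {"motion": "-0.1 0.6 0 -0.8 -0.5 0.1 5.5;0 0 0 0 0 0 5.5;0 0 1.2 0 0 0 5.5;0 0 1.2 0 0 0 5.5;0 0 1 0 0 0 5.5;0 0 0.6 0 0 0 5.5;0 0 0 0 0 0 5.5;0 0 0 0 0 0 5.5"}}

```text
time: 33.3
eef_pos: [0.5935, -0.2944, 0.1033]
tool_rot: [-0.702, 0.712, -0.001, 0.001]
wrist_force: [-0.1, 0.5, -0.0]
width: 0.0551
```

```bash
python3 -c "
from h import *
togo((0.5934,-0.2940,0.097),-90.85)"
```

```text
t 33.3 pos [ 0.5935 -0.2944  0.1033] psi -90.83 w 0.0551 F [-0.1  0.5 -0. ]
 shift now-axes cm [-0.04  0.01  0.63] target-axes [-0.04  0.01  0.63] rot deg [-0.15 -0.05  0.02]
```

>>> {"name": "jog_arm", "arguments": {"motion": "-0.05 0 0.5 -0.1 0 0 5.5;0 0 0 0 0 0 5;0 0 0 0 0 0 4;0 0 0 0 0 0 3;0 0 0 0 0 0 2.4;0 0 0 0 0 0 2.4;0 0 0 0 0 0 2.4;0 0 0 0 0 0 2.4", "newtons": 25}}

```text
time: 33.97
eef_pos: [0.5939, -0.2939, 0.0985]
tool_rot: [-0.702, 0.712, -0.001, 0.0]
wrist_force: [-0.2, -1.5, -1.3]
width: 0.0275
```

```bash
python3 /tmp/n.py w26 -62
```

```text
[ 0.62808487 -0.09467012]
t 33.97 pos [ 0.5939 -0.2939  0.0985] psi -90.82 w 0.0275 F [-0.2 -1.5 -1.3]
 shift now-axes cm [-19.94  -3.16 -20.17] target-axes [-19.97  -3.12 -20.15] rot deg [-0.09 -0.07  0.03]
```

View pics/w26.png

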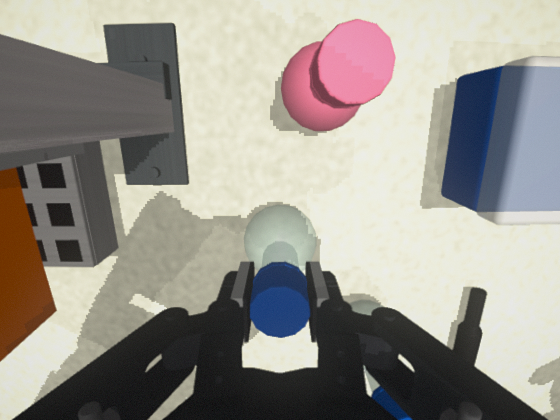

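>>> {"name": "jog_arm", "arguments": {"motion": "0 0 -1.5 0 0 0 2.4;0 0 -3 0 0 0 2.4;0 0 -3.5 0 0 0 2.4;0 0 -3.5 0 0 0 2.4;0 0 -3.5 0 0 0 2.4;0 0 -3.5 0 0 0 2.4;0 0 -2.5 0 0 0 2.4;-2 -0.5 0 0 0 0 2.4;-3.5 -0.5 0 0 0 0 2.4;-3.5 -0.5 0 0 0 0 2.4;-3.5 -0.5 0 0 0 0 2.4;-3 -0.5 0 0 0 0 2.4;-2 -0.5 0 0 0 0 2.4;-1 0 0 0 0 0 2.4;0 0 0 0 0 0 2.4;0 0 0 0 0 0 2.4"}}

```text
time: 35.35
eef_pos: [0.6257, -0.1028, 0.3198]
tool_rot: [-0.701, 0.713, -0.001, 0.0]
wrist_force: [0.6, -1.2, -0.2]
width: 0.027
```

```bash
python3 -c "
from h import *
togo((0.6281,-0.0950,0.207),-90.85)"
```

```text
t 35.35 pos [ 0.6257 -0.1028  0.3198] psi -91.0 w 0.027 F [ 0.6 -1.2 -0.2]
 shift now-axes cm [-0.79 -0.21 11.28] target-axes [-0.78 -0.23 11.28] rot deg [-0.12 -0.04 -0.15]
```

>>> {"name": "jog_arm", "arguments": {"motion": "-0.8 -0.2 0 -0.1 0 -0.1 2.4;0 0 0 0 0 0 2.4;0 0 1.5 0 0 0 2.4;0 0 1.5 0 0 0 2.4;0 0 1 0 0 0 2.4;0 0 0 0 0 0 2.4;0 0 0 0 0 0 2.4"}}

```text
time: 35.93
eef_pos: [0.6276, -0.1009, 0.2786]
tool_rot: [-0.699, 0.715, -0.001, -0.0]
wrist_force: [-0.8, -0.1, -0.2]
width: 0.0273
```

```bash
python3 -c "
from h import *
togo((0.6281,-0.0950,0.207),-90.85)"
```

```text
t 35.93 pos [ 0.6276 -0.1009  0.2786] psi -91.28 w 0.0273 F [-0.8 -0.1 -0.2]
 shift now-axes cm [-0.61 -0.03  7.16] target-axes [-0.6  -0.04  7.16] rot deg [-0.05 -0.12 -0.43]
```

>>> {"name": "jog_arm", "arguments": {"motion": "-0.6 0 0 0 -0.1 -0.4 2.4;0 0 0 0 0 0 2.4;0 0 0 0 0 0 2.4"}}

```text
time: 36.18
eef_pos: [0.6281, -0.0954, 0.2799]
tool_rot: [-0.701, 0.713, -0.001, 0.001]
wrist_force: [0.3, -0.8, 0.5]
width: 0.0272
```

```bash
python3 -c "
from h import *
togo((0.6281,-0.0950,0.207),-90.85)"
```

```text
t 36.18 pos [ 0.6281 -0.0954  0.2799] psi -90.91 w 0.0272 F [ 0.3 -0.8  0.5]
 shift now-axes cm [-0.04  0.01  7.29] target-axes [-0.04 -0.    7.29] rot deg [-0.12 -0.03 -0.06]
```

>>> {"name": "jog_arm", "arguments": {"motion": "-0.05 0 0.5 -0.1 0 0 2.4;0 0 0.8 0 0 0 2.4;0 0 0.8 0 0 0 2.4;0 0 0.4 0 0 0 2.4;0 0 0 0 0 0 2.4"}}

```text
time: 36.6
eef_pos: [0.6283, -0.0945, 0.2535]
tool_rot: [-0.702, 0.713, -0.001, 0.0]
wrist_force: [0.6, -0.6, -1.0]
width: 0.0274
```

```bash
python3 -c "
from h import *
togo((0.6281,-0.0950,0.207),-90.85)
grab('wrist','pics/w27.png')"; python3 /tmp/o.py w27
```

```text
t 36.6 pos [ 0.6283 -0.0945  0.2535] psi -90.88 w 0.0274 F [ 0.6 -0.6 -1. ]
 shift now-axes cm [0.05 0.03 4.65] target-axes [0.05 0.02 4.65] rot deg [-0.12 -0.05 -0.03]
1718 ((0.6322975158691406, -0.033164381980895996), (0.3142997920513153, 0.07645245641469955), 89.14089965820312) [0.16710939 0.16988616] [[ 0.59474977 -0.1898219   0.16403866]
 [ 0.67097125  0.12171685  0.17067635]]
[(np.float64(-0.191), np.int64(1)), (np.float64(-0.189), np.int64(6)), (np.float64(-0.187), np.int64(113)), (np.float64(-0.185), np.int64(80)), (np.float64(-0.125), np.int64(2)), (np.float64(-0.123), np.int64(5)), (np.float64(-0.111), np.int64(1)), (np.float64(-0.109), np.int64(1)), (np.float64(-0.099), np.int64(1)), (np.float64(-0.067), np.int64(7)), (np.float64(-0.065), np.int64(5)), (np.float64(-0.063), np.int64(4)), (np.float64(-0.005), np.int64(105)), (np.float64(-0.003), np.int64(24)), (np.float64(-0.001), np.int64(14)), (np.float64(0.001), np.int64(1)), (np.float64(0.057), np.int64(37)), (np.float64(0.059), np.int64(11)), (np.float64(0.061), np.int64(1)), (np.float64(0.117), np.int64(1)), (np.float64(0.119), np.int64(90)), (np.float64(0.121), np.int64(76)), (np.float64(0.123), np.int64(2)), (np.float64(0.125), np.int64(2))]
```

View pics/w27.png

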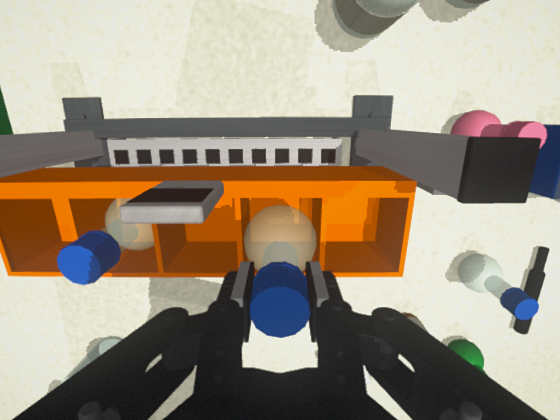

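Aligned between the dividers; lowering.

>>> {"name": "jog_arm", "arguments": {"motion": "0.05 0 0.6 -0.1 0 0 2.4;0 0 0.8 0 0 0 2.4;0 0 0.8 0 0 0 2.4;0 0 0.7 0 0 0 2.4;0 0 0.5 0 0 0 2.4;0 0 0.3 0 0 0 2.4;0 0 0 0 0 0 2.4"}}

```text
time: 37.23
eef_pos: [0.6283, -0.0952, 0.2123]
tool_rot: [-0.702, 0.713, -0.0, -0.0]
wrist_force: [-1.1, -0.6, -1.2]
width: 0.0271
```

```bash
python3 -c "
from h import *
togo((0.6281,-0.0950,0.207),-90.85)"
```

```text
t 37.23 pos [ 0.6283 -0.0952  0.2123] psi -90.89 w 0.0271 F [-1.1 -0.6 -1.2]
 shift now-axes cm [-0.02  0.02  0.53] target-axes [-0.02  0.02  0.53] rot deg [ 0.03 -0.05 -0.04]
```

>>> {"name": "jog_arm", "arguments": {"motion": "0 0 0.3 0 0 0 2.4;0 0 0.1 0 0 0 2.4;0 0 0 0 0 0 2.4"}}

```text
time: 37.48
eef_pos: [0.6285, -0.0952, 0.208]
tool_rot: [-0.702, 0.713, -0.0, -0.0]
wrist_force: [0.0, -0.6, -0.5]
width: 0.027
```

>>> {"name": "jog_arm", "arguments": {"motion": "0 0 0.1 0 0 0 2.4"}}

```text
time: 37.57
eef_pos: [0.6286, -0.0953, 0.2073]
tool_rot: [-0.702, 0.713, -0.0, -0.0]
wrist_force: [-0.8, -0.7, -1.5]
width: 0.0269
```

>>> {"name": "jog_arm", "arguments": {"motion": "0 0 0.1 0 0 0 2.4"}}

```text
time: 37.65
eef_pos: [0.6287, -0.0953, 0.2064]
tool_rot: [-0.702, 0.713, -0.001, -0.0]
wrist_force: [0.8, -0.0, -1.2]
width: 0.0272
```

>>> {"name": "jog_arm", "arguments": {"motion": "0 0 0.05 0 0 0 2.4"}}

```text
time: 37.73
eef_pos: [0.6288, -0.0953, 0.2062]
tool_rot: [-0.702, 0.713, -0.001, 0.0]
wrist_force: [-0.6, 0.0, 2.6]
width: 0.027
```

>>> {"name": "jog_arm", "arguments": {"motion": "0 0 0.05 0 0 0 2.4"}}

```text
time: 37.82
eef_pos: [0.6289, -0.0953, 0.2062]
tool_rot: [-0.702, 0.713, -0.001, 0.0]
wrist_force: [-2.2, 0.4, 4.8]
width: 0.0272
```

>>> {"name": "jog_arm", "arguments": {"motion": "0 0 0 0 0 0 2.4;0 0 0 0 0 0 3.2;0 0 0 0 0 0 4;0 0 0 0 0 0 4.2;0 0 0 0 0 0 4.2;0 0 -1 0 0 0 4.2;0 0 -2 0 0 0 4.2;0 0 -3 0 0 0 4.2;0 0 -3 0 0 0 4.2;0 0 -3 0 0 0 4.2;0 0 0 0 0 0 4.2"}}

```text
time: 38.73
eef_pos: [0.6282, -0.0951, 0.3331]
tool_rot: [-0.702, 0.713, 0.0, -0.001]
wrist_force: [1.0, -0.1, 0.9]
width: 0.0418
```

```bash
sed -i 's/togo.*/togo((0.5124,-0.361,0.2),-90.85)/' /tmp/m.py; python3 /tmp/m.py w28
```

```text
t 38.73 pos [ 0.6282 -0.0951  0.3331] psi -90.89 w 0.0418 F [ 1.  -0.1  0.9]
 shift now-axes cm [26.76 11.16 13.34] target-axes [26.76 11.18 13.31] rot deg [ 0.04 -0.04 -0.04]
258 top mid [ 0.5127 -0.3608  0.1059] [ 0.5129 -0.3608  0.106 ] ext [0.0244 0.0253 0.0042] px [273. 480.]
```

View pics/w28.png

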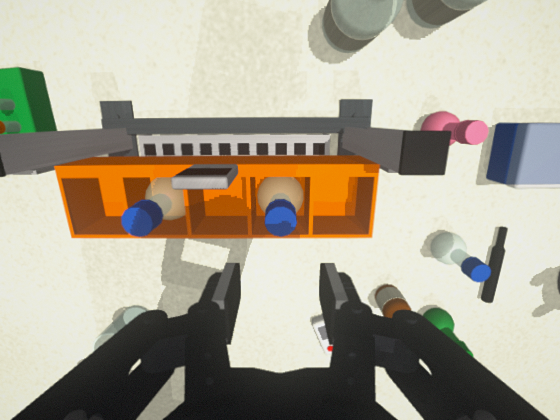

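Second flask is standing in its pocket. On to the third, at (0.513, -0.361).

>>> {"name": "jog_arm", "arguments": {"motion": "2.5 1 0 0 0 0 5;3.3 1.4 0 0 0 0 5;3.3 1.4 0 0 0 0 5;3.3 1.4 0 0 0 0 5.5;3.3 1.4 0 0 0 0 5.5;3.3 1.4 0 0 0 0 5.5;3.3 1.4 0 0 0 0 5.5;2.5 1 0 0 0 0 5.5;1.5 0.5 0 0 0 0 5.5;0 0 2 0 0 0 5.5;0 0 3 0 0 0 5.5;0 0 3 0 0 0 5.5;0 0 3 0 0 0 5.5;0 0 2 0 0 0 5.5;0 0 0 0 0 0 5.5;0 0 0 0 0 0 5.5"}}

```text
time: 40.12
eef_pos: [0.5032, -0.3663, 0.1885]
tool_rot: [-0.702, 0.712, 0.007, -0.002]
wrist_force: [-0.5, -0.7, -0.2]
width: 0.055
```

```bash
sed -i 's/togo.*/togo((0.5126,-0.361,0.15),-90.85)/' /tmp/m.py; python3 /tmp/m.py w29
```

```text
t 40.12 pos [ 0.5032 -0.3663  0.1885] psi -90.88 w 0.055 F [-0.5 -0.7 -0.2]
 shift now-axes cm [-0.52 -0.98  3.84] target-axes [-0.54 -0.93  3.85] rot deg [ 0.7   0.39 -0.03]
964 top mid [ 0.5125 -0.3619  0.106 ] [ 0.513  -0.3619  0.1062] ext [0.0255 0.0255 0.0056] px [222. 274.]
```

>>> {"name": "jog_arm", "arguments": {"motion": "-0.5 -0.9 0 0.7 0.4 0 5.5;0 0 0 0 0 0 5.5;0 0 2 0 0 0 5.5;0 0 2 0 0 0 5.5;0 0 1 0 0 0 5.5;0 0 0 0 0 0 5.5;0 0 0 0 0 0 5.5"}}

```text
time: 40.75
eef_pos: [0.5176, -0.3621, 0.1464]
tool_rot: [-0.702, 0.712, -0.008, 0.001]
wrist_force: [-0.0, -0.3, -0.1]
width: 0.055
```

```bash
python3 -c "
from h import *
togo((0.5127,-0.3615,0.097),-90.85)"
```

```text
t 40.75 pos [ 0.5176 -0.3621  0.1464] psi -90.77 w 0.055 F [-0.  -0.3 -0.1]
 shift now-axes cm [-0.11  0.56  4.93] target-axes [-0.06  0.49  4.94] rot deg [-0.76 -0.61  0.08]
```

>>> {"name": "jog_arm", "arguments": {"motion": "-0.1 0.5 0 -0.8 -0.6 0.1 5.5;0 0 0 0 0 0 5.5;0 0 1.2 0 0 0 5.5;0 0 1.2 0 0 0 5.5;0 0 1 0 0 0 5.5;0 0 0.7 0 0 0 5.5;0 0 0 0 0 0 5.5;0 0 0 0 0 0 5.5"}}

```text
time: 41.42
eef_pos: [0.5128, -0.3617, 0.1041]
tool_rot: [-0.702, 0.713, -0.001, -0.0]
wrist_force: [-0.5, -0.7, 0.8]
width: 0.0551
```

```bash
python3 -c "
from h import *
togo((0.5127,-0.3615,0.097),-90.85)"
```

```text
t 41.42 pos [ 0.5128 -0.3617  0.1041] psi -90.89 w 0.0551 F [-0.5 -0.7  0.8]
 shift now-axes cm [-0.02  0.02  0.71] target-axes [-0.02  0.01  0.71] rot deg [-0.04 -0.09 -0.04]
```

>>> {"name": "jog_arm", "arguments": {"motion": "0 0 0.6 0 0 0 5.5;0 0 0 0 0 0 5;0 0 0 0 0 0 4;0 0 0 0 0 0 3;0 0 0 0 0 0 2.4;0 0 0 0 0 0 2.4;0 0 0 0 0 0 2.4;0 0 0 0 0 0 2.4", "newtons": 25}}

```text
time: 42.08
eef_pos: [0.5131, -0.3619, 0.0981]
tool_rot: [-0.702, 0.713, -0.001, -0.0]
wrist_force: [0.2, -0.4, -1.3]
width: 0.0278
```

```bash
python3 /tmp/n.py w30 -124
```

```text
[ 0.62716511 -0.1566633 ]
t 42.08 pos [ 0.5131 -0.3619  0.0981] psi -90.88 w 0.0278 F [ 0.2 -0.4 -1.3]
 shift now-axes cm [-20.65 -11.11 -20.22] target-axes [-20.69 -11.1  -20.19] rot deg [-0.08 -0.13 -0.03]
```

View pics/w30.png

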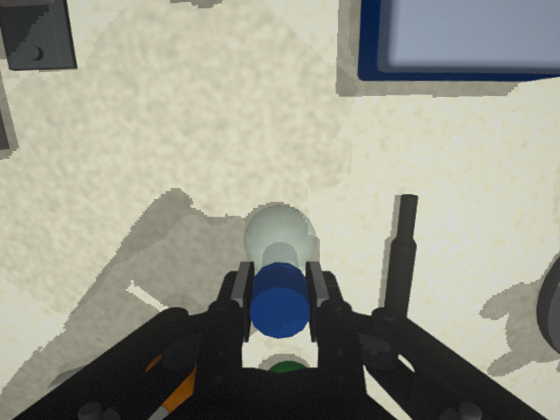

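>>> {"name": "jog_arm", "arguments": {"motion": "0 0 -1.5 0 0 0 2.4;0 0 -3 0 0 0 2.4;0 0 -3.5 0 0 0 2.4;0 0 -3.5 0 0 0 2.4;0 0 -3.5 0 0 0 2.4;0 0 -3.5 0 0 0 2.4;0 0 -2.5 0 0 0 2.4;-2 -1 0 0 0 0 2.4;-3.3 -1.7 0 0 0 0 2.4;-3.3 -1.7 0 0 0 0 2.4;-3.3 -1.7 0 0 0 0 2.4;-3.3 -1.7 0 0 0 0 2.4;-3 -1.7 0 0 0 0 2.4;-1.5 -1 0 0 0 0 2.4;0 0 0 0 0 0 2.4;0 0 0 0 0 0 2.4"}}

```text
time: 43.47
eef_pos: [0.6237, -0.1576, 0.3198]
tool_rot: [-0.7, 0.714, -0.002, 0.0]
wrist_force: [0.5, -0.9, -1.0]
width: 0.0273
```

```bash
python3 -c "
from h import *
togo((0.6272,-0.1569,0.207),-90.85)"
```

```text
t 43.47 pos [ 0.6237 -0.1576  0.3198] psi -91.08 w 0.0273 F [ 0.5 -0.9 -1. ]
 shift now-axes cm [-0.1  -0.32 11.29] target-axes [-0.08 -0.35 11.28] rot deg [-0.15 -0.1  -0.23]
```

>>> {"name": "jog_arm", "arguments": {"motion": "-0.1 -0.3 0 -0.1 -0.1 -0.2 2.4;0 0 0 0 0 0 2.4;0 0 1.5 0 0 0 2.4;0 0 1.5 0 0 0 2.4;0 0 1 0 0 0 2.4;0 0 0 0 0 0 2.4;0 0 0 0 0 0 2.4"}}

```text
time: 44.05
eef_pos: [0.6249, -0.1626, 0.2793]
tool_rot: [-0.7, 0.715, -0.001, 0.0]
wrist_force: [0.8, -0.6, -1.1]
width: 0.0274
```

```bash
python3 -c "
from h import *
togo((0.6272,-0.1569,0.207),-90.85)"
```

```text
t 44.05 pos [ 0.6249 -0.1626  0.2793] psi -91.21 w 0.0274 F [ 0.8 -0.6 -1.1]
 shift now-axes cm [-0.59 -0.21  7.23] target-axes [-0.58 -0.22  7.23] rot deg [-0.08 -0.05 -0.36]
```

>>> {"name": "jog_arm", "arguments": {"motion": "-0.6 -0.2 0 -0.1 0 -0.3 2.4;0 0 0 0 0 0 2.4;0 0 0 0 0 0 2.4"}}

```text
time: 44.3
eef_pos: [0.6273, -0.1573, 0.2808]
tool_rot: [-0.701, 0.713, -0.001, -0.0]
wrist_force: [0.6, -0.6, -1.6]
width: 0.0272
```

```bash
python3 -c "
from h import *
togo((0.6272,-0.1569,0.207),-90.85)"
```

```text
t 44.3 pos [ 0.6273 -0.1573  0.2808] psi -90.97 w 0.0272 F [ 0.6 -0.6 -1.6]
 shift now-axes cm [-0.05  0.02  7.38] target-axes [-0.04  0.01  7.38] rot deg [-0.05 -0.08 -0.12]
```

>>> {"name": "jog_arm", "arguments": {"motion": "-0.05 0 0.5 0 -0.1 -0.1 2.4;0 0 0.8 0 0 0 2.4;0 0 0.8 0 0 0 2.4;0 0 0.4 0 0 0 2.4;0 0 0 0 0 0 2.4"}}

```text
time: 44.72
eef_pos: [0.6276, -0.1563, 0.2543]
tool_rot: [-0.702, 0.712, -0.001, 0.001]
wrist_force: [0.6, -0.1, -1.1]
width: 0.0272
```

```bash
python3 -c "
from h import *
togo((0.6272,-0.1569,0.207),-90.85)
grab('wrist','pics/w31.png')"
```

```text
t 44.72 pos [ 0.6276 -0.1563  0.2543] psi -90.81 w 0.0272 F [ 0.6 -0.1 -1.1]
 shift now-axes cm [0.06 0.05 4.73] target-axes [0.06 0.04 4.73] rot deg [-0.15 -0.01  0.04]
```

View pics/w31.png

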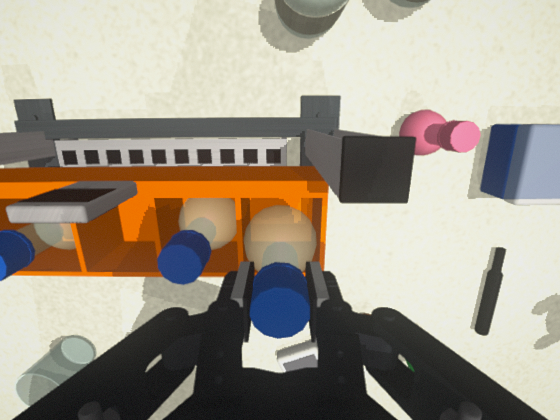

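>>> {"name": "jog_arm", "arguments": {"motion": "0.05 0.05 0.6 -0.1 0 0 2.4;0 0 0.8 0 0 0 2.4;0 0 0.8 0 0 0 2.4;0 0 0.7 0 0 0 2.4;0 0 0.5 0 0 0 2.4;0 0 0.3 0 0 0 2.4;0 0 0 0 0 0 2.4"}}

```text
time: 45.35
eef_pos: [0.627, -0.157, 0.2131]
tool_rot: [-0.702, 0.712, -0.0, 0.0]
wrist_force: [-0.8, -0.1, -0.6]
width: 0.027
```

>>> {"name": "jog_arm", "arguments": {"motion": "0 0 0.3 0 0 0 2.4;0 0 0.1 0 0 0 2.4;0 0 0 0 0 0 2.4"}}

```text
time: 45.6
eef_pos: [0.6272, -0.1571, 0.2088]
tool_rot: [-0.702, 0.712, -0.0, 0.0]
wrist_force: [0.5, 1.2, -1.1]
width: 0.0272
```

>>> {"name": "jog_arm", "arguments": {"motion": "0 0 0.1 0 0 0 2.4"}}

```text
time: 45.68
eef_pos: [0.6273, -0.1571, 0.2081]
tool_rot: [-0.702, 0.712, -0.0, 0.0]
wrist_force: [0.3, 0.9, -0.9]
width: 0.0271
```

>>> {"name": "jog_arm", "arguments": {"motion": "0 0 0.1 0 0 0 2.4;0 0 0.05 0 0 0 2.4"}}

```text
time: 45.85
eef_pos: [0.6274, -0.1571, 0.2068]
tool_rot: [-0.702, 0.712, -0.001, 0.0]
wrist_force: [0.2, -0.1, -0.4]
width: 0.0272
```

>>> {"name": "jog_arm", "arguments": {"motion": "0 0 0.05 0 0 0 2.4;0 0 0.05 0 0 0 2.4"}}

```text
time: 46.02
eef_pos: [0.6275, -0.1571, 0.206]
tool_rot: [-0.702, 0.712, -0.001, 0.001]
wrist_force: [-0.9, 0.1, -0.2]
width: 0.027
```

>>> {"name": "jog_arm", "arguments": {"motion": "0 0 0.05 0 0 0 2.4"}}

```text
time: 46.1
eef_pos: [0.6276, -0.1572, 0.2058]
tool_rot: [-0.702, 0.712, -0.001, 0.001]
wrist_force: [-1.3, 1.2, 4.2]
width: 0.0273
```

Seated. Release and retreat, then check everything.

>>> {"name": "jog_arm", "arguments": {"motion": "0 0 0 0 0 0 2.4;0 0 0 0 0 0 3.2;0 0 0 0 0 0 4;0 0 0 0 0 0 4;0 0 0 0 0 0 4;0 0 -1 0 0 0 4;0 0 -2 0 0 0 4;0 0 -3 0 0 0 4;0 0 -3 0 0 0 4;0 0 -3 0 0 0 4;0 3 0 0 0 0 4;-2 3.5 0 0 0 0 4;-3 2.5 0 0 0 0 4;-3 2 0 0 0 0 4;-3 2 0 0 0 0 4;-1 1 0 0 0 0 4;0 0 0 0 0 0 4;0 0 0 0 0 0 4;0 0 0 0 0 0 4"}}

```text
time: 47.68
eef_pos: [0.4833, -0.0324, 0.3401]
tool_rot: [-0.702, 0.713, -0.006, 0.003]
wrist_force: [0.0, 0.1, 0.1]
width: 0.0399
```

```bash
python3 -c "
from h import *
togo((0.5,-0.03,0.33),-90.85)
grab('wrist','pics/w32.png');grab('scene','pics/s32.png');grab('top','pics/t32.png')
a=cv2.imread('pics/t32.png')[120:290,130:420]; cv2.imwrite('pics/t32c.png',cv2.resize(a,None,fx=2.7,fy=2.7,interpolation=cv2.INTER_CUBIC))
a=cv2.imread('pics/s32.png')[170:370,100:420]; cv2.imwrite('pics/s32c.png',cv2.resize(a,None,fx=2.5,fy=2.5,interpolation=cv2.INTER_CUBIC))
"; python3 /tmp/o.py w32|head -3
```

```text
t 47.68 pos [ 0.4833 -0.0324  0.3401] psi -90.9 w 0.0399 F [0.  0.1 0.1]
 shift now-axes cm [-0.27 -1.65  1.03] target-axes [-0.26 -1.66  1.01] rot deg [-0.7  -0.2  -0.05]
1005 ((0.6298961043357849, -0.03349687159061432), (0.31462737917900085, 0.07246369868516922), 89.3833236694336) [0.16635761 0.17069468] [[ 0.59347494 -0.18992816  0.16403263]
 [ 0.66410901  0.12349778  0.1715441 ]]
[(np.float64(-0.191), np.int64(1)), (np.float64(-0.189), np.int64(5)), (np.float64(-0.187), np.int64(19)), (np.float64(-0.185), np.int64(18)), (np.float64(-0.125), np.int64(29)), (np.float64(-0.123), np.int64(8)), (np.float64(-0.063), np.int64(6)), (np.float64(-0.005), np.int64(4)), (np.float64(0.057), np.int64(37)), (np.float64(0.059), np.int64(5)), (np.float64(0.119), np.int64(94)), (np.float64(0.121), np.int64(29)), (np.float64(0.123), np.int64(23))]
```

View pics/w32.png

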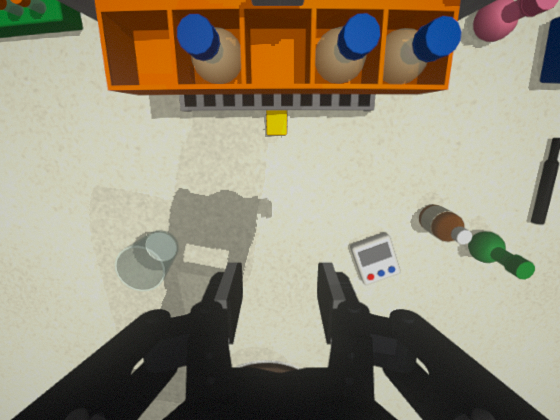

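View pics/s32c.png

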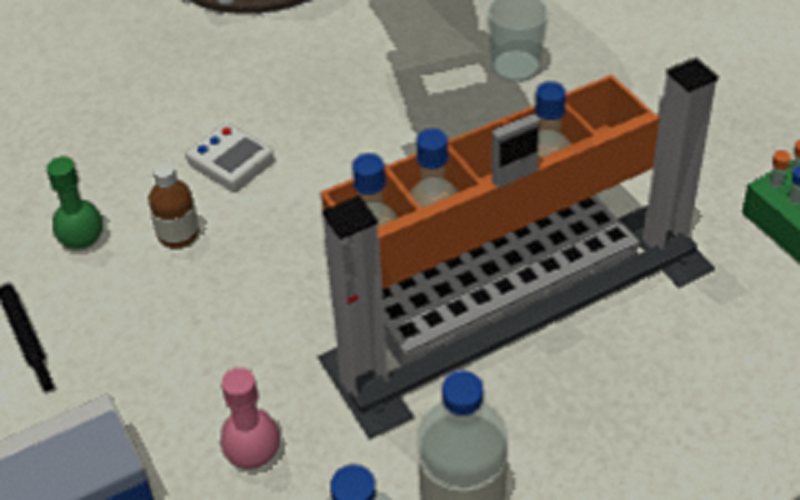

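View pics/t32c.png

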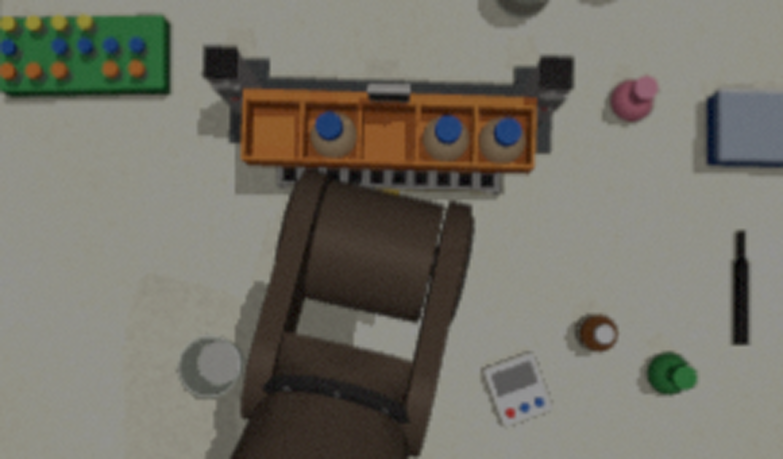

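```bash
cat > /tmp/q.py <<'E'
import numpy as np,cv2
for f in ['w6','w17','w32']:
    z=np.load(f'pics/{f}.npz'); W=z['W']; hsv=cv2.cvtColor(z['img'],cv2.COLOR_RGB2HSV)
    m=(hsv[...,0]>22)&(hsv[...,0]<32)&(hsv[...,1]>150)&(W[...,2]>0.012)&(W[...,0]>0.45); P=W[m]
    G=W[(W[...,2]>0.03)&(W[...,2]<0.04)&(W[...,0]>0.57)&(W[...,0]<0.6)&(abs(W[...,1]+.03)<0.1)]
    print(f,len(P),'handle front',P[:,0].min().round(4),'back',P[:,0].max().round(4),'y',P[:,1].min().round(4),P[:,1].max().round(4),'grate front',np.percentile(G[:,0],2).round(4))
a=np.load('pics/top0.npz');b=np.load('pics/t32.npz')
for n,(u,v) in dict(amber=(351,243),green=(379,258),marker=(403,230),timer=(320,264),pink=(365,156),tip=(411,167),rack=(160,140)).items():
    d=np.abs(a['img'][v-6:v+7,u-6:u+7].astype(int)-b['img'][v-6:v+7,u-6:u+7]).mean(); print(n,d.round(1))
E
python3 /tmp/q.py
```

```text
w6 422 handle front 0.4868 back 0.5789 y -0.0444 0.3312 grate front 0.5815
w17 551 handle front 0.4792 back 0.5819 y -0.0449 0.0159 grate front 0.5808
w32 508 handle front 0.5487 back 0.7017 y -0.0439 0.2876 grate front 0.5815
amber 3.7
green 2.7
marker 27.9
timer 3.2
pink 4.4
tip 5.0
rack 3.6
```

```bash
python3 -c "
import cv2,numpy as np
ims=[cv2.resize(cv2.imread(f'pics/{f}.png')[190:265,330:430],None,fx=4,fy=4) for f in ['top0','t17','t32']]
cv2.imwrite('pics/mk.png',cv2.resize(np.hstack(ims),None,fx=.66,fy=.66))
for f in ['top0','t13','t17','t32']:
    z=np.load(f'pics/{f}.npz'); s=z['img'][195:260,392:415].max(-1)<60; v,u=np.where(s); v=v+195;u=u+392
    P=z['W'][v,u]; print(f,len(u),u.mean(),v.mean(),v.min(),v.max(),np.nanmean(P,0).round(4))
"
```

```text
top0 181 402.96132596685084 227.81767955801104 206 246 [ 0.4652 -0.4536  0.018 ]
t13 184 403.9891304347826 227.7391304347826 206 246 [ 0.4653 -0.4569  0.0183]
t17 184 403.9891304347826 227.7391304347826 206 246 [ 0.4651 -0.457   0.0179]
t32 184 403.9891304347826 227.7391304347826 206 246 [ 0.465  -0.4569  0.0185]
```

View pics/mk.png

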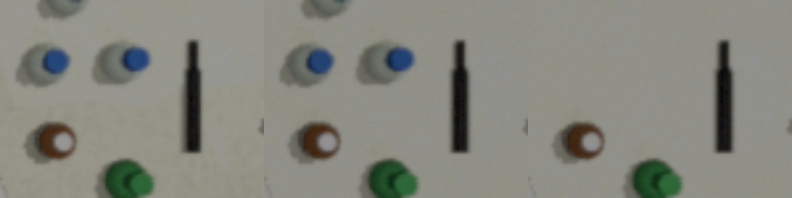

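```bash
python3 -c "
from h import *
print(r.get_state()['time'], r.close_job())"
```

```text
the job is handed in; nothing more can be done
47.8333 None
```

The job is handed in, at about 48 s of the 210 s allowed, and `close_job` reported no verdict.

- **Tray:** I slid it in under the grate until it met the back stop, which I felt as a push of about 13 N. In the last picture the handle is where I left it. By the camera its front edge is about 33 mm ahead of the grate edge. The sizes given predict about 35 mm, so they disagree by 2 mm, which is within the camera's error.
- **Holder:** I hooked it into both uprights and pushed it down with about 25 N. A pull of roughly 23 N raised the gripper only about 3 mm, so the catches hold. I pressed it down again before letting go. Close-up wrist pictures show both red catches out over the strips at the feet of the ears, and the rim sits about 170 mm up, as it should.
- **Flasks:** there were three blue-capped flasks. I lowered each into a pocket of its own: the second from the left end and the two at the right end. Each touched down upright. The first met the pocket floor with about 18 N for a moment, and the other two with about 5 N.
- **Other things on the bench:** comparing the last top picture with the first showed no change in the amber bottle, tip box, timer, tube rack, or the pink and green look-alikes; the beaker I judged only by eye. The marker appears 3 mm to one side of its starting place. It already stood there in a picture taken before I handled any flask, and the arm was never near it.

I saw no sign of the tray or holder being knocked aside during the run.

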